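Tip the setting plates up against the fence and rack them in the easel

ROBOT

A 7-joint arm with a two-finger parallel gripper is mounted at the origin on the work surface; the furniture and walls round the work are solid. World frame = base frame: x ahead of the robot, y to its left, z up, the work surface at z = 0. Lengths are in mm, angles in rad, forces in N, time in s.
With the tool pointing down it reaches from about 400 to 850 mm from the base axis. Payload 4.5 kg.
Tool frame: the origin (TCP) lies at the very end of the fingers, on their centre line; the grasp point (between the pads) lies 19 mm behind it; z points along the fingers, y is the line along which they close (so a half turn about z gives the same grasp; the last joint's range is limited). The gripper opens to 88 mm and grips with 3 to 60 N. Pads are 18 mm wide; open, the fingers measure 123 mm over their backs; the gripper's body (75 mm by 187 mm) begins 45 mm behind the grasp point.
Start: joints at [1.259, 0.689, -0.195, 1.565, 0.157, 0.902, -0.215], TCP at [211.873, -588.016, 238.743] pointing down, gripper open.
Joint ranges: [-3.01, 3.01], [-0.46, 2.08], [-1.47, 1.51], [0.13, 2.56], [-1, 4.14], [0.04, 2.09], [-2.66, 2.66]. Speed limits (rad/s): [2.57, 2.57, 3.14, 3.14, 3.14, 3.14, 3.14].

INTERFACE

Orientations are given as a 3x3 rotation matrix whose columns are the frame's x, y, z axes.
In Python, from bench import bot, viewer, hand_in gives the robot as it stands.
- The arm moves only by the shell command python3 -m creep 'ROWS' [FORCE]. ROWS is JSON, a list of rows, each an object with "rotation": the turn, a rotation vector about the world's x, y, z in degrees, a list of three; "slide": the shift along the world's x, y, z in cm, a list of three; "fingers": the opening, from -1 (shut) to 1 (fully open), so that 0 is half open. A call has 1 to 8 rows; each row is the pose to reach, as a shift and turn from the pose commanded when the call began; what a row does not reach only later rows make up. A row lasts 1/8 s, in which the tool goes at most 62.5 mm and 10.7 degrees, less where a joint would pass 70% of its speed; a pose out of reach is approached as far as the arm can. A call with a gripper value outside its range is refused whole. The fingers move at their own pace and stop on an object; FORCE is the grip in N (left out, the last holds). Time passes only in rows, so rows that repeat a pose let the fingers close. It gives the time, the measured TCP pose, the force, the opening and the grip force at its end, in the units of the state.
- bot.sense(): the state, without advancing time (a new reading comes with each control period).
- viewer.camera(name): name is "side" or "top" or "wrist"; returns (picture, depth): 420x560x3 uint8, red, green, blue; 420x560 float32, mm along the optical axis (not along the pixel's ray), 0 where there is no reading.
- viewer.calibration(name): a dict with "mtx" (3x3 intrinsics, pixels), "cam_to_world" (4x4, takes a point from camera to world coordinates). Camera axes: x right, y up, looking along -z (the intrinsics and any distortion apply to the point x, -y, -z); pixel columns grow to the right and rows downward; lengths in mm; the calibration is good to about 2 mm. A picture is of the moment at which its call begins: read the wrist's pose just before it. calibration takes no time and is no camera call; for the wrist camera it gives the pose at the moment of the call.
- hand_in(): hands the job in; it is judged then, once.
The state is a dict: "time_s": time; "joints": joint angles; "joint_vel": joint speeds; "joint_efforts": joint torques, N m; "position": TCP position; "ee_rot": TCP orientation; "ft_force": force on the tool from outside, world axes, zero at the start; "moment": the same for the moment, N m; "width": opening from 0.0 (shut) to 1.0 (fully open); "grip_force": force on a finger pad.
Only numpy, scipy, OpenCV 4.12 (cv2) and the standard library are available. Lean on these libraries where they do the work, as an engineer would, in place of code of your own. Each camera call takes 0.05 s, during which the arm holds its last target. There are 200 camera calls.

TASK

Rack every flat aluminium setting plate that lies in front of the grey fence: they are to stand side by side in the narrow raised trough of the easel, each with its bottom edge flat on the ledge and leaning against the back. They are too wide to pick up as they lie, so use the fence: push a plate against it to tip it up onto its edge, then take it by its top edge. Do not disturb the cups or the roll of tape.

Things in the scene. Friction and masses are not known exactly. Their poses are not given: they have to be found in the camera images.
- fence: Fixed grey steel fence, 350 mm long along its y. A sill 8.5 mm high reaches 16 mm out in front (a plate's edge passes over it); from it at x = 0 rises the face, 52 mm high, 10 mm thick, looking along the fence's -x (towards the robot) and leaning back (top towards +x) 12 degrees from vertical. Origin: on the table under the middle of the face's foot. Behind: a low foot to x = 88 mm.
- fence_rest (a point): 6.5 mm along the fence's x, 58.5 mm up: centre of a plate standing on the sill in mid-fence, flat against the face, feet to the robot; top edge 107 mm up, 48 mm clear of the fence. It pivots on the sill when its near edge is pressed to the fence (about 6 N) and carried up an arc, fingertips a little below the edge. Pushed further at the top, it slides out below.
- easel: Fixed aluminium easel, 358 mm long along its y, on a base plate 100 mm deep. It carries a narrow trough, open at the top, leaning back (top towards its +x, away from the robot) 12 degrees from vertical: a ledge, a back, a front wall and closed ends. The line where ledge and back meet is at x = 0, z = 60 mm. Origin: on the table below the middle of that line.
- easel_ledge (a point): Middle of the line where ledge and back meet, 60 mm up. Inside, the trough is 24 mm wide (a plate with its feet is 18) and 350 mm long; the back rises 45 mm above the ledge, the front wall 38. A seated plate has its centre 6.5 mm along the easel's x and 50 mm above this point. Room for three side by side, centres at about y = -110, 0, +110 mm.
- plate_0: Loose square aluminium plate, 100 x 100 x 8 mm, about 0.2 kg, dark grooves drawn on its faces, on four rubber feet (12 mm across, 10 mm high, 25 mm from the middle in x and y) under one face. Origin: centre of the slab; z normal to its large faces and away from the feet, x and y along its edges. Starts lying on its feet (edge 10 to 18 mm up) before the fence, a little askew. May be absent.
- plate_1: Loose square aluminium plate, 100 x 100 x 8 mm, about 0.2 kg, dark grooves drawn on its faces, on four rubber feet (12 mm across, 10 mm high, 25 mm from the middle in x and y) under one face. Origin: centre of the slab; z normal to its large faces and away from the feet, x and y along its edges. Starts lying on its feet (edge 10 to 18 mm up) before the fence, a little askew. May be absent.
- plate_2: Loose square aluminium plate, 100 x 100 x 8 mm, about 0.2 kg, dark grooves drawn on its faces, on four rubber feet (12 mm across, 10 mm high, 25 mm from the middle in x and y) under one face. Origin: centre of the slab; z normal to its large faces and away from the feet, x and y along its edges. Starts lying on its feet (edge 10 to 18 mm up) before the fence, a little askew. May be absent.
- cup_green: Loose green tumbler with lid, 89 mm across, 118 mm high, bystander, beyond the easel. Origin: centre of its underside.
- cup_cotton: Loose small white cup of cotton, 70 mm across, 63 mm high, bystander, close in front of the robot. Origin: centre of its underside.
- roll_tape: Loose roll of tape lying flat, 96 mm across, 25 mm high, bystander, at the robot's right. Origin: centre of its underside.
Mind the look-alikes: they are no part of the job. What is shaped like the plate_2 but turquoise or yellow is not meant.

How it is judged:
By the outcome, as a careful person would: the job done as asked, in the order asked, and still so for the second after the job is handed in, with the robot touching nothing.
Of plate_0, plate_1, plate_2 only 2 to 3 are there at a start; the rules pass over those that are not, and their reading is None.
At some moment in a run one of plate_0, plate_1, plate_2 may be knocked a few centimetres aside while the robot is not near it.
It also fails if it takes over 210 s, if anything falls off the work surface, if the arm or the gripper's body presses on something with over 40 N, if the wrist force passes 120 N, or if a joint passes its speed limit or range.

## Working session

There is one attempt and no reset: what is moved stays moved. The work goes in short steps, Python scripts to look and compute and a shell command to move; the robot and the scene stay as the last step left them, time stands still between calls to the robot, and variables do not carry over. Pictures are saved under pics/ and viewed, at most 14 in all, crops included, and the job is handed in when it is done.

```bash
ls; mkdir -p pics; python3 - <<'E'
from bench import bot, viewer
import cv2, numpy as np
s=bot.sense(); print(s['time_s'],s['position'],np.round(s['ee_rot'],3),s['width'])
for n in ['top','side']:
    p,d=viewer.camera(n); cv2.imwrite(f'pics/{n}0.png',p[:,:,::-1]); np.savez(f'{n}0.npz',p=p,d=d,**viewer.calibration(n))
    print(viewer.calibration(n))
E
```

```text
pics
0.0 [ 211.58493973 -587.40992136  237.89204748] [[ 0.941  0.339 -0.001]
 [ 0.339 -0.941  0.002]
 [-0.    -0.002 -1.   ]] 0.999201048151716
{'mtx': array([[483.58517713,   0.        , 282.69294615],
       [  0.        , 483.58517713, 215.43140944],
       [  0.        ,   0.        ,   1.        ]]), 'cam_to_world': array([[-1.91631550e-02,  9.98247528e-01, -5.59879107e-02,
         4.40855391e+02],
       [-9.99680027e-01, -1.82057145e-02,  1.75611792e-02,
        -3.04528352e+01],
       [ 1.65111038e-02,  5.63065237e-02,  9.98276995e-01,
         1.28847637e+03],
       [ 0.00000000e+00,  0.00000000e+00,  0.00000000e+00,
         1.00000000e+00]])}
{'mtx': array([[387.63219433,   0.        , 284.39139546],
       [  0.        , 387.63219433, 207.19200067],
       [  0.        ,   0.        ,   1.        ]]), 'cam_to_world': array([[-9.10199360e-01,  2.27674779e-01, -3.45978785e-01,
         1.41230060e+02],
       [-4.13904018e-01, -4.70070500e-01,  7.79562178e-01,
         7.94541441e+02],
       [ 1.48522260e-02,  8.52759005e-01,  5.22093374e-01,
         6.16433988e+02],
       [ 0.00000000e+00,  0.00000000e+00,  0.00000000e+00,
         1.00000000e+00]])}
```

View pics/top0.png

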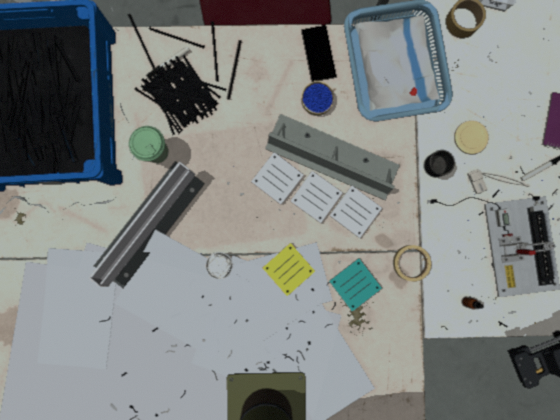

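View pics/side0.png

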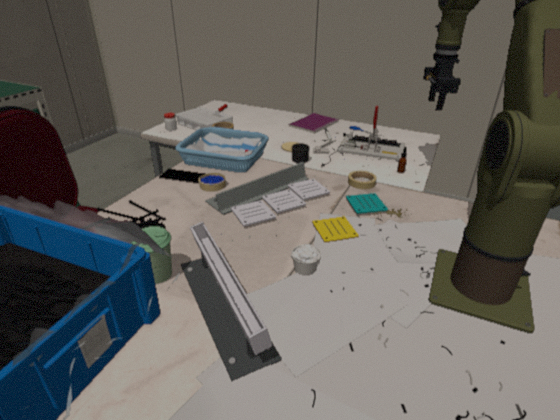

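Top view: three bare-aluminium plates at (278,178), (316,196), (355,211), in front of the grey fence (270,130)–(397,190). The yellow (288,268) and turquoise (356,283) plates are look-alikes, wrong in colour and not at the fence. The easel runs from (105,280) to (190,170).

```bash
cat > h.py <<'E'
import numpy as np, cv2
def rays(cal,uv):
    K,T=cal['mtx'],cal['cam_to_world']; uv=np.atleast_2d(uv).astype(float)
    c=np.c_[(uv[:,0]-K[0,2])/K[0,0],-(uv[:,1]-K[1,2])/K[1,1],-np.ones(len(uv))]
    return T[:3,3],c@T[:3,:3].T
def onz(cal,uv,z):
    o,r=rays(cal,uv); return o+r*((z-o[2])/r[:,2])[:,None]
def cloud(cal,d):
    v,u=np.mgrid[:d.shape[0],:d.shape[1]]; o,r=rays(cal,np.c_[u.ravel(),v.ravel()])
    return (o+r*d.ravel()[:,None]).reshape(*d.shape,3)
def plates(p,cal,d=None):
    hsv=cv2.cvtColor(p,cv2.COLOR_RGB2HSV); return hsv
E
python3 - <<'E'
from h import *
f=np.load('top0.npz'); p,d=f['p'],f['d']; P=cloud(f,d)
print('bad depth',(d==0).sum(), 'table z', np.median(P[220:240,240:260,2]), P[150,120], )
hsv=cv2.cvtColor(p,cv2.COLOR_RGB2HSV)
for c in [(278,178),(316,196),(355,211),(288,268),(356,283),(180,225),(240,200)]: print(c,hsv[c[1],c[0]],p[c[1]-4,c[0]],P[c[1],c[0]].round(1))
# height map coloured
roi=(slice(95,300),slice(80,420))
z=np.clip(P[...,2],-5,115); im=cv2.applyColorMap(((z+5)*2.1).astype(np.uint8),cv2.COLORMAP_JET)
a=cv2.resize(p[roi][:,:,::-1],None,fx=2.3,fy=2.3,interpolation=cv2.INTER_CUBIC)
cv2.imwrite('pics/a.png',a); cv2.imwrite('pics/z.png',cv2.resize(im[roi],None,fx=2.3,fy=2.3,interpolation=cv2.INTER_NEAREST))
# plates: height 12..24 within region, white
m=((hsv[...,1]<40)&(hsv[...,2]>150)&(P[...,2]>11)&(P[...,2]<26)).astype(np.uint8)
m[:, :240]=0; m[:,400:]=0; m[:145]=0; m[245:]=0
m=cv2.morphologyEx(m,cv2.MORPH_OPEN,np.ones((3,3)))
for c in cv2.findContours(m,0,2)[0]:
    if cv2.contourArea(c)<300: continue
    r=cv2.minAreaRect(c); b=onz(f,cv2.boxPoints(r),18)
    print('plate',np.round(r[0]),cv2.contourArea(c),b[:,:2].mean(0).round(1),'sides',np.linalg.norm(np.diff(b,axis=0),axis=1).round(1),'dirs',np.degrees(np.arctan2(*(b[1]-b[0])[[1,0]])).round(1), 'z',np.median(P[m>0][:,2]).round(1))
# fence top: z 45..75 ; easel rims
for name,(r0,r1,c0,c1),(z0,z1) in [('fence',(105,205,260,405),(52,70)),('fencelow',(105,205,260,405),(5,12)),('easel back',(150,300,85,215),(99,112)),('easel front',(150,300,85,215),(90,99)),('easelbase',(150,300,85,215),(3,12))]:
    Q=P[r0:r1,c0:c1].reshape(-1,3); Q=Q[(Q[:,2]>z0)&(Q[:,2]<z1)]
    rr=cv2.minAreaRect(Q[:,:2].astype(np.float32)); print(name,len(Q),np.round(cv2.boxPoints(rr),1).tolist(),np.round(rr[1],1),Q[:,2].mean())
E
```

```text
bad depth 976 table z 0.1522857767639607 [696.9630111  379.70102615  -3.34303263]
(278, 178) [ 99  13 137] [173 180 183] [611.6 -42.3  16.2]
(316, 196) [ 94  14 130] [171 178 181] [ 562.3 -142.1   13.7]
(355, 211) [ 99  14 127] [171 178 182] [ 520.2 -243.5   20.4]
(288, 268) [ 31 151 162] [172 176  70] [374.  -64.1  16.1]
(356, 283) [ 88 138 111] [ 50 136 130] [ 331.9 -240.6   22.4]
(180, 225) [ 17  29 170] [125 118 111] [492.7 220.7  -2.6]
(240, 200) [ 18  27 169] [162 154 144] [556.3  59.9   2. ]
plate [355. 211.] 1270.0 [ 519.5 -244.2] sides [100.   99.8  99.8] dirs -38.1 z 18.0
plate [316. 196.] 1258.0 [ 560.8 -141.1] sides [100.4  99.3 100.2] dirs -36.6 z 18.0
plate [277. 178.] 1247.5 [612.  -38.9] sides [100.4  99.1 100.3] dirs -38.6 z 18.0
fence 898 [[570.5, -335.79998779296875], [751.7000122070312, -418.0], [895.9000244140625, -99.80000305175781], [714.7999877929688, -17.700000762939453]] [349.3 198.9] 59.91970204041805
fencelow 2839 [[537.2999877929688, -382.20001220703125], [805.7999877929688, -386.5], [812.0, 2.4000000953674316], [543.5999755859375, 6.699999809265137]] [389.  268.5] 7.674338390243494
easel back 949 [[341.20001220703125, 392.70001220703125], [624.0, 173.60000610351562], [745.9000244140625, 331.0], [463.1000061035156, 550.0]] [199.1 357.8] 103.9335635157255
easel front 628 [[340.5, 392.20001220703125], [620.7999877929688, 171.6999969482422], [771.5999755859375, 363.3999938964844], [491.29998779296875, 583.9000244140625]] [243.9 356.5] 94.58059690649173
easelbase 6742 [[296.29998779296875, 131.0], [693.2000122070312, 127.19999694824219], [696.5, 469.0], [299.5, 472.79998779296875]] [341.8 396.9] 6.5139760025837745
```

View pics/a.png

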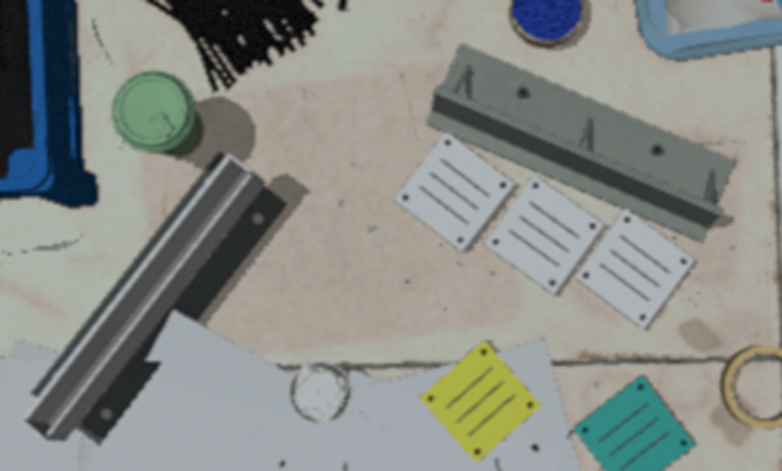

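View pics/z.png

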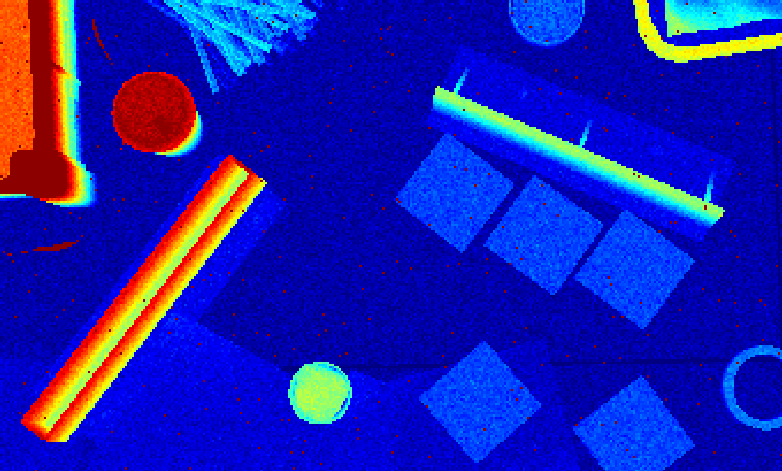

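```bash
python3 - <<'E'
from h import *
f=np.load('top0.npz'); p,d=f['p'],f['d']; P=cloud(f,d)
def fit(name,roi,z0,z1):
    r0,r1,c0,c1=roi
    m=((P[...,2]>z0)&(P[...,2]<z1)).astype(np.uint8); k=np.zeros_like(m); k[r0:r1,c0:c1]=1; m&=k
    n,l,st,_=cv2.connectedComponentsWithStats(m,8); i=1+np.argmax(st[1:,4]); Q=P[l==i]
    vx,vy,_,_=cv2.fitLine(Q[:,:2].astype(np.float32),cv2.DIST_HUBER,0,.01,.01).ravel()
    yax=np.array([vx,vy]); 
    if yax[1]<0: yax=-yax
    xax=np.array([yax[1],-yax[0]])
    if xax[0]<0: xax=-xax
    t=Q[:,:2]@yax; x=Q[:,:2]@xax
    print(name,len(Q),'yaw x-axis deg',np.degrees(np.arctan2(xax[1],xax[0])).round(2),'y ext',np.percentile(t,[.3,99.7]).round(1),'x pcts',np.percentile(x,[2,50,98]).round(1))
    return xax,yax
def prof(P,roi,xax,yax,t0,t1,lo,hi):
    r0,r1,c0,c1=roi; Q=P[r0:r1,c0:c1].reshape(-1,3); x=Q[:,:2]@xax; t=Q[:,:2]@yax
    s=(t>t0)&(t<t1)
    for a in np.arange(lo,hi,3):
        k=s&(x>=a)&(x<a+3)
        if k.sum()>5: print(int(a),np.percentile(Q[k,2],[10,50,90]).round(0),end='; ')
    print()
rf=(105,205,260,405); re=(150,300,85,215)
xa,ya=fit('fence',rf,54,64)
t=P[rf[0]:rf[1],rf[2]:rf[3]].reshape(-1,3); 
xe,ye=fit('easel',re,70,112)
c=np.array([650,-190.]);print('fence c',c@xa,c@ya); prof(P,rf,xa,ya,c@ya-130,c@ya+130,c@xa-60,c@xa+120)
c=np.array([500,310.]);print('easel c',c@xe,c@ye); prof(P,re,xe,ye,c@ye-130,c@ye+130,c@xe-90,c@xe+80)
E
```

```text
fence 545 yaw x-axis deg -24.29 y ext [-67.7 277. ] x pcts [659.7 665.1 670.7]
easel 2303 yaw x-axis deg 51.97 y ext [-383.5  -27.9] x pcts [516.8 545.7 557. ]
fence c 670.6144726276398 94.21371817588806
610 [ 3. 17. 21.]; 613 [-0. 17. 21.]; 616 [-1. 16. 21.]; 619 [-2.  9. 20.]; 622 [-2.  2. 20.]; 625 [-2.  1. 18.]; 628 [-2.  1.  5.]; 631 [-3.  1.  7.]; 634 [-1.  7. 12.]; 637 [ 5.  9. 12.]; 640 [ 5.  8. 12.]; 643 [ 5.  8. 12.]; 646 [ 5.  9. 13.]; 649 [ 6. 11. 19.]; 652 [16. 24. 31.]; 655 [30. 37. 45.]; 658 [42. 51. 58.]; 661 [55. 59. 62.]; 664 [56. 59. 61.]; 667 [55. 58. 61.]; 670 [51. 55. 57.]; 679 [ 5.  7. 10.]; 682 [3. 6. 9.]; 685 [ 3.  7. 10.]; 688 [ 3.  6. 10.]; 691 [3. 6. 9.]; 694 [4. 6. 9.]; 697 [ 3.  6. 10.]; 700 [3. 6. 9.]; 703 [3. 6. 9.]; 706 [ 2.  6. 10.]; 709 [ 3.  6. 11.]; 712 [ 3.  6. 11.]; 715 [ 3.  6. 10.]; 718 [ 2.  6. 10.]; 721 [3. 6. 9.]; 724 [ 4.  7. 10.]; 727 [3. 6. 9.]; 730 [ 4.  6. 10.]; 733 [3. 6. 9.]; 736 [2. 5. 8.]; 739 [-2.  1.  4.]; 742 [-3.  0.  3.]; 745 [-4.  0.  3.]; 748 [-4. -0.  3.]; 751 [-4. -0.  4.]; 754 [-4. -1.  3.]; 757 [-3. -0.  2.]; 760 [-4.  0
[... 432 characters left out ...]
; 495 [ 5.  8. 11.]; 498 [ 5.  9. 13.]; 501 [ 4.  8. 13.]; 504 [ 5.  8. 12.]; 507 [ 5.  8. 12.]; 510 [ 6.  9. 12.]; 513 [ 6. 17. 69.]; 516 [ 7. 71. 81.]; 519 [ 7. 85. 95.]; 522 [  6.  96. 104.]; 525 [  5. 100. 104.]; 534 [61. 64. 66.]; 537 [58. 61. 63.]; 540 [58. 61. 66.]; 543 [60. 67. 76.]; 546 [72. 81. 89.]; 549 [ 86.  95. 103.]; 552 [ 97. 103. 106.]; 555 [100. 103. 106.]; 582 [ 5.  8. 11.]; 585 [ 5.  8. 11.]; 588 [ 4.  7. 11.]; 591 [ 3.  6. 10.]; 594 [-2.  1.  3.]; 597 [-2.  0.  3.]; 600 [-4. -0.  3.]; 603 [-2.  0.  3.]; 606 [-3. -0.  3.]; 609 [-3.  0.  3.]; 612 [-4. -0.  3.]; 615 [-3.  0.  4.]; 618 [-3.  0.  4.]; 621 [-3.  0.  5.]; 624 [-4. -0.  3.]; 627 [-3. -0.  3.]; 630 [-3.  0.  5.];
```

Cast onto z=18, each plate's sides come out at 100 mm. The profiles put the fence foot at about (635.5, -172), x-axis yaw -24.3°. The easel line is at about (496.6, 301), yaw 52°, ledge z 60, back z 103. All of this agrees with the description. I'll start with the plate at the robot's right, with the tool square to the fence and the fingers half open.

```bash
python3 -m creep '[{"rotation":[0,0,-44.1],"slide":[23.3,37.7,-13.8],"fingers":0},{"rotation":[0,0,-44.1],"slide":[23.3,37.7,-13.8],"fingers":0},{"rotation":[0,0,-44.1],"slide":[23.3,37.7,-13.8],"fingers":0},{"rotation":[0,0,-44.1],"slide":[23.3,37.7,-13.8],"fingers":0},{"rotation":[0,0,-44.1],"slide":[23.3,37.7,-13.8],"fingers":0},{"rotation":[0,0,-44.1],"slide":[23.3,37.7,-13.8],"fingers":0},{"rotation":[0,0,-44.1],"slide":[23.3,37.7,-13.8],"fingers":0},{"rotation":[0,0,-44.1],"slide":[23.3,37.7,-13.8],"fingers":0}]'
```

```text
time_s: 1.1
position: [446.5, -206.6, 99.5]
ee_rot: [[0.914, -0.406, -0.001], [-0.406, -0.914, 0.003], [-0.002, -0.002, -1.0]]
ft_force: [-0.3, -0.0, -0.6]
width: 0.5
grip_force: 0.0
```

```bash
cat >> h.py <<'E'
FR={'f':(np.array([635.5,-172.1]),-24.3),'e':(np.array([496.6,301.2]),52.0)}
def ax(fr):
    c,a=FR[fr]; a=np.radians(a); return c,np.array([np.cos(a),np.sin(a)]),np.array([-np.sin(a),np.cos(a)])
def tofr(fr,p):
    c,x,y=ax(fr); q=np.asarray(p)[:2]-c; return np.array([q@x,q@y,p[2]])
def towd(fr,p):
    c,x,y=ax(fr); return np.r_[c+p[0]*x+p[1]*y,p[2]]
def st(fr):
    from bench import bot
    s=bot.sense(); print('t',round(s['time_s'],1),fr,tofr(fr,s['position']).round(1),'F',tofr(fr,np.r_[s['ft_force'][:2]+FR[fr][0],s['ft_force'][2]]).round(1),'w',round(s['width'],3)); return s
def go(fr,*tg):
    """cm slides from the current pose to targets in frame fr"""
    s=st(fr)
    for t in tg: print(t,'->',((towd(fr,np.array(t,float))-s['position'])/10).round(2).tolist())
E
python3 -m creep '[{"rotation":[0,0,0],"slide":[0,0,-6],"fingers":0},{"rotation":[0,0,0],"slide":[0,0,-9.4],"fingers":0},{"rotation":[0,0,0],"slide":[0,0,-9.4],"fingers":0}]'; python3 -c "
from h import *; go('f',(-140,-113.5,5),(-125,-113.5,5),(-112,-113.5,5),(-106,-113.5,5))"
```

```text
time_s: 1.48
position: [443.4, -210.2, 4.7]
ee_rot: [[0.912, -0.411, -0.004], [-0.411, -0.912, 0.002], [-0.005, -0.0, -1.0]]
ft_force: [0.4, -0.2, -0.2]
width: 0.499
grip_force: 0.0
t 1.5 f [-159.4 -113.8    4.7] F [ 0.5 -0.  -0.2] w 0.499
(-140, -113.5, 5) -> [1.78, -0.77, 0.03]
(-125, -113.5, 5) -> [3.15, -1.39, 0.03]
(-112, -113.5, 5) -> [4.34, -1.93, 0.03]
(-106, -113.5, 5) -> [4.88, -2.17, 0.03]
```

Push slowly up to the fence.

```bash
python3 -m creep '[{"rotation":[0,0,0],"slide":[1.0,-0.45,0],"fingers":0},{"rotation":[0,0,0],"slide":[1.8,-0.8,0],"fingers":0},{"rotation":[0,0,0],"slide":[2.4,-1.06,0],"fingers":0},{"rotation":[0,0,0],"slide":[3.0,-1.33,0],"fingers":0},{"rotation":[0,0,0],"slide":[3.5,-1.55,0],"fingers":0},{"rotation":[0,0,0],"slide":[3.9,-1.73,0],"fingers":0},{"rotation":[0,0,0],"slide":[4.2,-1.87,0],"fingers":0},{"rotation":[0,0,0],"slide":[4.5,-2.0,0],"fingers":0}]'; python3 -c "
from h import *; go('f',(-106,-113.5,5));
from bench import viewer; p,d=viewer.camera('top'); f=viewer.calibration('top')
cv2.imwrite('pics/b.png',cv2.resize(p[150:260,250:410,::-1],None,fx=4,fy=4))"
```

```text
time_s: 2.48
position: [488.8, -230.5, 6.6]
ee_rot: [[0.912, -0.411, -0.003], [-0.411, -0.912, 0.001], [-0.003, -0.0, -1.0]]
ft_force: [-6.0, 1.4, 6.2]
width: 0.506
grip_force: 3.4
t 2.5 f [-109.7 -113.6    6.6] F [-6.1 -1.2  6.2] w 0.506
(-106, -113.5, 5) -> [0.34, -0.15, -0.16]
```

View pics/b.png

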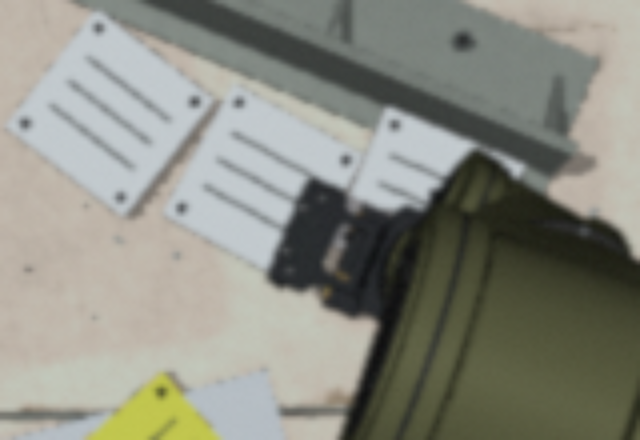

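The plate is square against the fence, with its near edge about 100 mm from the face and 6 N of force. Now I'll start the arc.

```bash
python3 -m creep '[{"rotation":[0,0,0],"slide":[0.15,-0.07,0.6],"fingers":0},{"rotation":[0,0,0],"slide":[0.17,-0.08,1.2],"fingers":0},{"rotation":[0,0,0],"slide":[0.22,-0.1,1.8],"fingers":0},{"rotation":[0,0,0],"slide":[0.32,-0.14,2.5],"fingers":0},{"rotation":[0,0,0],"slide":[0.45,-0.2,3.3],"fingers":0}]'; python3 -c "
from h import *; st('f')
from bench import viewer; p,d=viewer.camera('side'); f=viewer.calibration('side')
cv2.imwrite('pics/c.png',cv2.resize(p[130:250,190:390,::-1],None,fx=4,fy=4))"
```

```text
time_s: 3.15
position: [493.5, -232.4, 39.9]
ee_rot: [[0.912, -0.411, -0.002], [-0.411, -0.912, 0.001], [-0.002, -0.0, -1.0]]
ft_force: [-3.8, 1.6, 0.1]
width: 0.5
grip_force: 2.2
t 3.1 f [-104.6 -113.4   39.9] F [-4.1 -0.1  0.1] w 0.5
```

View pics/c.png

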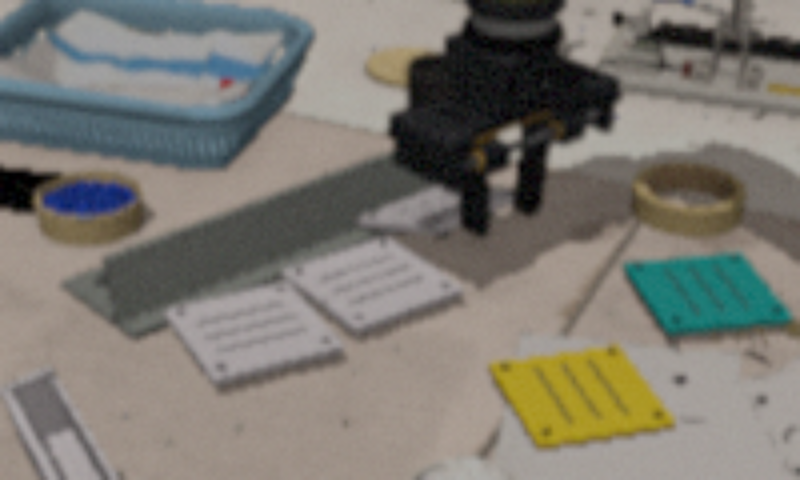

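The plate is tipping cleanly (side crop at (410,210)). I'll continue the arc to about 76°.

```bash
python3 -m creep '[{"rotation":[0,0,0],"slide":[0.4,-0.18,1.1],"fingers":0},{"rotation":[0,0,0],"slide":[0.88,-0.4,2.15],"fingers":0},{"rotation":[0,0,0],"slide":[1.5,-0.68,3.1],"fingers":0},{"rotation":[0,0,0],"slide":[2.2,-1.0,4.0],"fingers":0},{"rotation":[0,0,0],"slide":[3.02,-1.36,4.75],"fingers":0},{"rotation":[0,0,0],"slide":[3.92,-1.77,5.4],"fingers":0},{"rotation":[0,0,0],"slide":[4.9,-2.21,5.9],"fingers":0},{"rotation":[0,0,0],"slide":[5.9,-2.66,6.25],"fingers":0}]'; python3 -c "
from h import *; st('f')"
```

```text
time_s: 4.2
position: [555.0, -260.1, 102.6]
ee_rot: [[0.912, -0.411, 0.002], [-0.411, -0.912, -0.001], [0.002, -0.0, -1.0]]
ft_force: [0.5, -0.4, -0.1]
width: 0.499
grip_force: 0.1
t 4.2 f [ -37.2 -113.3  102.6] F [ 0.6 -0.1 -0.1] w 0.499
```

```bash
python3 -c "
from bench import viewer; import cv2; p,d=viewer.camera('side')
cv2.imwrite('pics/d.png',cv2.resize(p[130:250,190:390,::-1],None,fx=4,fy=4))"
```

```text
(no output)
```

View pics/d.png

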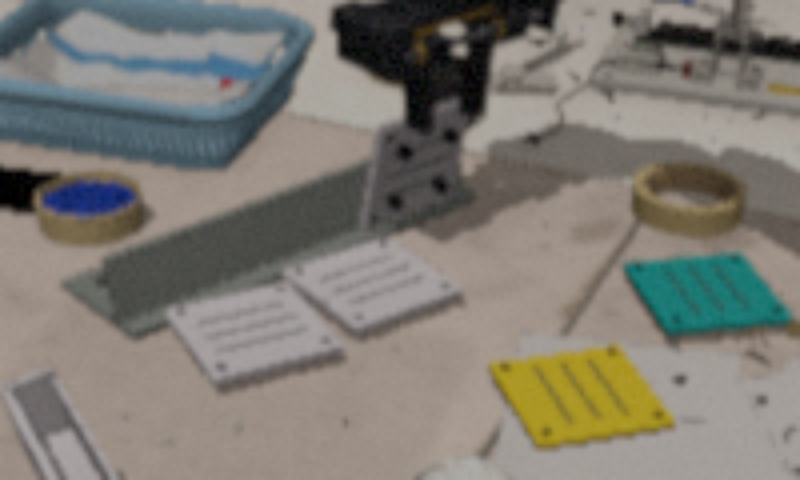

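Standing against the fence (feet towards the robot). Back off, up, and rotate to grasp orientation.

```bash
python3 -m creep '[{"rotation":[0,0,0],"slide":[-4.6,2.1,0],"fingers":0},{"rotation":[0,0,0],"slide":[-9.1,4.1,5],"fingers":0},{"rotation":[0,0,0],"slide":[-12.1,5.4,10],"fingers":0.5},{"rotation":[0,0,0],"slide":[-12.1,5.4,10],"fingers":0.5}]'
cat >> h.py <<'E'
def standing():
    """plates standing at fence: top edge points"""
    from bench import viewer
    p,d=viewer.camera('top'); f=viewer.calibration('top'); P=cloud(f,d)
    c,x,y=ax('f'); q=P[...,:2]-c; X=q@x; Y=q@y
    m=((X>-25)&(X<60)&(abs(Y)<190)&(P[...,2]>75)&(P[...,2]<125)&(d>0)).astype(np.uint8)
    n,l,stt,_=cv2.connectedComponentsWithStats(m,8)
    for i in range(1,n):
        if stt[i,4]>30:
            k=l==i; k2=k&(P[...,2]>100)
            vx,vy=cv2.fitLine(np.c_[X[k2],Y[k2]].astype(np.float32),cv2.DIST_HUBER,0,.01,.01).ravel()[:2]
            print('standing n',k.sum(),'y',np.percentile(Y[k],[1,99]).round(1),'topx',np.percentile(X[k2],[5,50,95]).round(1),'z',np.percentile(P[...,2][k],[50,97]).round(1),'skew',np.degrees(np.arctan(vx/vy)).round(1))
    return p,d,f
def lying():
    from bench import viewer
    p,d=viewer.camera('top'); f=viewer.calibration('top'); P=cloud(f,d)
    hsv=cv2.cvtColor(p,cv2.COLOR_RGB2HSV)
    m=((hsv[...,1]<40)&(hsv[...,2]>150)&(P[...,2]>11)&(P[...,2]<26)).astype(np.uint8)
    m[:, :235]=0; m[:,410:]=0; m[:135]=0; m[250:]=0
    m=cv2.morphologyEx(m,cv2.MORPH_OPEN,np.ones((3,3)))
    for c in cv2.findContours(m,0,2)[0]:
        if cv2.contourArea(c)<300: continue
        r=cv2.minAreaRect(c); b=onz(f,cv2.boxPoints(r),18); B=np.array([tofr('f',v) for v in b])
        e=B[1]-B[0]; a=np.degrees(np.arctan2(e[1],e[0]))
        print('lying px',np.round(r[0]),'fence xy',B[:,:2].mean(0).round(1),'sides',np.linalg.norm(np.diff(B,axis=0),axis=1).round(0),'askew',round((a+45)%90-45,1))
E
python3 -c "
from h import *; s=st('f'); standing(); lying()
from scipy.spatial.transform import Rotation as R
c,x,y=ax('f'); fy=np.r_[y,0]; fx=np.r_[x,0]
z=-np.cos(np.radians(12))*np.array([0,0,1])-np.sin(np.radians(12))*fx
T=np.c_[fy,np.cross(z,fy),z]; print('rotvec',(R.from_matrix(T)*R.from_matrix(s['ee_rot']).inv()).as_rotvec(degrees=True).round(2), T.round(3))
go('f',(30,-113,220),(30,-113,130))"
```

```text
time_s: 4.75
position: [432.0, -205.8, 204.9]
ee_rot: [[0.911, -0.412, 0.004], [-0.412, -0.911, -0.001], [0.004, -0.0, -1.0]]
ft_force: [1.2, 0.7, 0.6]
width: 0.7
grip_force: 0.0
t 4.8 f [-171.7 -114.5  204.9] F [0.8 1.2 0.6] w 0.7
lying px [334. 200.] fence xy [-70.4 -50.2] sides [115. 219. 115.] askew 9.2
lying px [277. 178.] fence xy [-76.3 111.3] sides [100. 100. 100.] askew -14.3
rotvec [12.37  4.94 89.69] [[ 0.412  0.891 -0.189]
 [ 0.911 -0.403  0.086]
 [ 0.    -0.208 -0.978]]
t 4.8 f [-170.3 -114.   202.9] F [0.2 0.8 0.4] w 0.749
(30, -113, 220) -> [18.29, -8.15, 1.71]
(30, -113, 130) -> [18.29, -8.15, -7.29]
```

It fell back: it was only at about 76° and still leaning on the fingers, so I let go too early. I'll redo the tip and carry it past vertical, after re-measuring with a cleaner look.

```bash
python3 -c "
from h import *
from bench import viewer; p,d=viewer.camera('top')
cv2.imwrite('pics/e.png',cv2.resize(p[130:260,250:410,::-1],None,fx=4,fy=4))"
```

```text
(no output)
```

View pics/e.png

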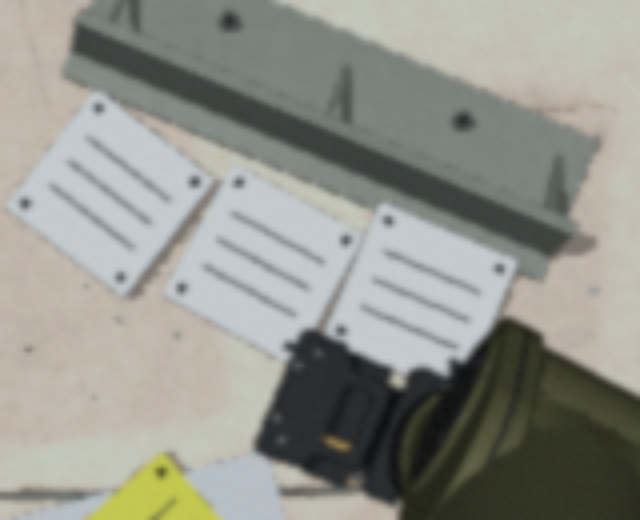

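```bash
python3 -m creep '[{"rotation":[0,0,0],"slide":[-0.2,0.2,-6],"fingers":0},{"rotation":[0,0,0],"slide":[-0.2,0.2,-12],"fingers":0},{"rotation":[0,0,0],"slide":[-0.2,0.2,-17],"fingers":0},{"rotation":[0,0,0],"slide":[-0.2,0.2,-19.8],"fingers":0},{"rotation":[0,0,0],"slide":[-0.2,0.2,-19.8],"fingers":0}]'; python3 -c "
from h import *
from bench import viewer; f=viewer.calibration('top')
print([tofr('f',v).round(1) for v in onz(f,[(345,181.25),(379.25,195.5)],18)])
go('f',(-125,-114,5),(-110,-114,5))"
```

```text
time_s: 5.52
position: [430.2, -203.5, 1.6]
ee_rot: [[0.911, -0.412, -0.002], [-0.412, -0.911, 0.001], [-0.003, -0.0, -1.0]]
ft_force: [0.4, -0.2, 1.1]
width: 0.503
grip_force: 0.0
[array([-13.1, -57.9,  18. ]), array([ -12.1, -156.1,   18. ])]
t 5.5 f [-174.2 -113.1    1.6] F [ 0.5 -0.   1.1] w 0.503
(-125, -114, 5) -> [4.45, -2.1, 0.34]
(-110, -114, 5) -> [5.82, -2.72, 0.34]
```

```bash
python3 -m creep '[{"rotation":[0,0,0],"slide":[0.6,0.1,0.3],"fingers":0},{"rotation":[0,0,0],"slide":[3.0,-0.8,0.3],"fingers":0},{"rotation":[0,0,0],"slide":[4.4,-1.4,0.3],"fingers":0},{"rotation":[0,0,0],"slide":[5.2,-1.78,0.3],"fingers":0},{"rotation":[0,0,0],"slide":[5.7,-2.0,0.3],"fingers":0},{"rotation":[0,0,0],"slide":[6.0,-2.14,0.3],"fingers":0},{"rotation":[0,0,0],"slide":[6.15,-2.21,0.3],"fingers":0}]'; python3 -c "
from h import *
st('f')"
```

```text
time_s: 6.4
position: [491.0, -225.3, 7.0]
ee_rot: [[0.911, -0.411, -0.002], [-0.411, -0.911, 0.001], [-0.002, -0.0, -1.0]]
ft_force: [-2.8, 1.6, -0.6]
width: 0.501
grip_force: 1.5
t 6.4 f [-109.8 -107.9    7. ] F [-3.2  0.3 -0.6] w 0.501
```

```bash
python3 -m creep '[{"rotation":[0,0,0],"slide":[0.15,-0.07,0.8],"fingers":0},{"rotation":[0,0,0],"slide":[0.22,-0.1,1.7],"fingers":0},{"rotation":[0,0,0],"slide":[0.45,-0.2,3.2],"fingers":0},{"rotation":[0,0,0],"slide":[0.99,-0.45,4.8],"fingers":0},{"rotation":[0,0,0],"slide":[1.8,-0.81,6.2],"fingers":0},{"rotation":[0,0,0],"slide":[2.82,-1.28,7.4],"fingers":0},{"rotation":[0,0,0],"slide":[4.06,-1.84,8.4],"fingers":0},{"rotation":[0,0,0],"slide":[5.16,-2.33,9.0],"fingers":0}]'; python3 -c "
from h import *
st('f')"
```

```text
time_s: 7.4
position: [546.2, -250.4, 99.8]
ee_rot: [[0.911, -0.411, 0.006], [-0.411, -0.911, -0.003], [0.006, 0.0, -1.0]]
ft_force: [0.3, -0.6, -0.8]
width: 0.502
grip_force: 0.2
t 7.4 f [ -49.2 -108.1   99.8] F [ 0.5 -0.4 -0.8] w 0.502
```

```bash
python3 -m creep '[{"rotation":[0,0,0],"slide":[0.73,-0.33,0.2],"fingers":0},{"rotation":[0,0,0],"slide":[1.46,-0.66,0.35],"fingers":0},{"rotation":[0,0,0],"slide":[2.1,-0.95,0.4],"fingers":0},{"rotation":[0,0,0],"slide":[2.7,-1.22,0.4],"fingers":0},{"rotation":[0,0,0],"slide":[3.2,-1.44,0.4],"fingers":0},{"rotation":[0,0,0],"slide":[3.7,-1.67,0.3],"fingers":0},{"rotation":[0,0,0],"slide":[4.1,-1.85,0.2],"fingers":0},{"rotation":[0,0,0],"slide":[4.1,-1.85,0.2],"fingers":0}]'; python3 -c "
from h import *
st('f')
from bench import viewer; p,d=viewer.camera('side')
cv2.imwrite('pics/g.png',cv2.resize(p[130:250,190:390,::-1],None,fx=4,fy=4))"
```

```text
time_s: 8.4
position: [584.7, -267.6, 99.0]
ee_rot: [[0.912, -0.411, 0.0], [-0.411, -0.912, -0.0], [0.0, 0.0, -1.0]]
ft_force: [1.1, 0.6, -0.2]
width: 0.504
grip_force: 0.0
t 8.4 f [  -7.  -107.9   99. ] F [ 0.7  1.  -0.2] w 0.504
```

View pics/g.png

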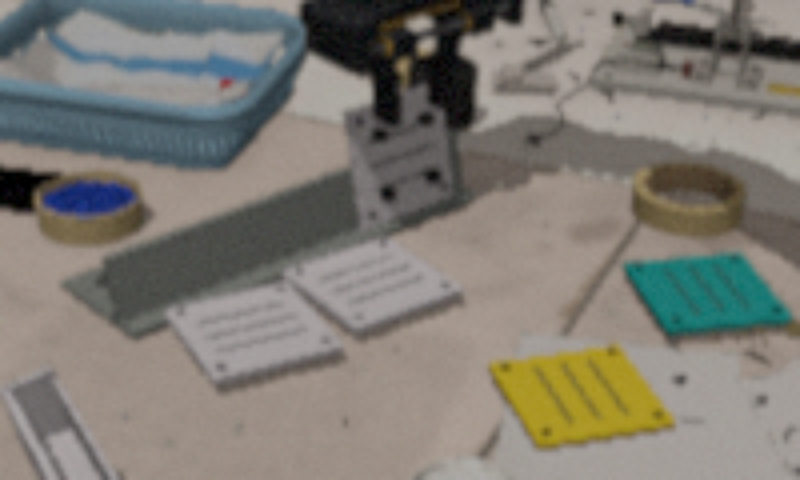

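The plate now stands leaning back on the fence (crop (405,160)). Withdraw and measure it.

```bash
python3 -m creep '[{"rotation":[0,0,0],"slide":[-2,0.9,0],"fingers":0},{"rotation":[0,0,0],"slide":[-6,2.7,2],"fingers":0},{"rotation":[0,0,0],"slide":[-10,4.5,6],"fingers":0.6},{"rotation":[0,0,0],"slide":[-15.5,7,10],"fingers":0.6},{"rotation":[0,0,0],"slide":[-15.5,7,10],"fingers":0.6}]' | head -2; python3 -c "
from h import *; standing()
go('f',(40,-108,215),(25,-108,145))"
```

```text
time_s: 9.07
position: [426.6, -196.5, 201.1]
standing n 365 y [-153.6  -56.2] topx [12.6 16.5 21.3] z [ 98.4 109.7] skew 0.0
t 9.1 f [-179.1 -108.   200.9] F [-0.4 -0.4 -0.2] w 0.8
(40, -108, 215) -> [19.97, -9.01, 1.41]
(25, -108, 145) -> [18.61, -8.4, -5.59]
```

```bash
python3 -m creep '[{"rotation":[12.37,4.94,89.7],"slide":[19.2,-8.3,-3.3],"fingers":0.6},{"rotation":[12.37,4.94,89.7],"slide":[19.2,-8.3,-3.3],"fingers":0.6},{"rotation":[12.37,4.94,89.7],"slide":[19.2,-8.3,-3.3],"fingers":0.6},{"rotation":[12.37,4.94,89.7],"slide":[19.2,-8.3,-3.3],"fingers":0.6},{"rotation":[12.37,4.94,89.7],"slide":[19.2,-8.3,-3.3],"fingers":0.6},{"rotation":[12.37,4.94,89.7],"slide":[19.2,-8.3,-3.3],"fingers":0.6},{"rotation":[12.37,4.94,89.7],"slide":[19.2,-8.3,-3.3],"fingers":0.6},{"rotation":[12.37,4.94,89.7],"slide":[19.2,-8.3,-3.3],"fingers":0.6}]'; python3 -m creep '[{"rotation":[0,0,0],"slide":[0,0,0],"fingers":0.6},{"rotation":[0,0,0],"slide":[0,0,0],"fingers":0.6}]';  python3 -c "
from h import *
go('f',(29.8,-105,168),(11.1,-105,80))"
```

```text
time_s: 10.12
position: [622.2, -281.2, 164.6]
ee_rot: [[0.479, 0.859, -0.18], [0.878, -0.471, 0.087], [-0.011, -0.2, -0.98]]
ft_force: [0.6, 0.2, -0.2]
width: 0.8
grip_force: 0.0
time_s: 10.38
position: [621.6, -280.8, 165.4]
ee_rot: [[0.486, 0.855, -0.18], [0.874, -0.479, 0.086], [-0.012, -0.199, -0.98]]
ft_force: [0.0, -0.2, -0.3]
width: 0.805
grip_force: 0.0
t 10.4 f [  32.1 -104.7  165.4] F [ 0.1 -0.1 -0.3] w 0.805
(29.8, -105, 168) -> [-0.22, 0.07, 0.26]
(11.1, -105, 80) -> [-1.92, 0.84, -8.54]
```

```bash
cat >> h.py <<'E'
def resid(fr,tilt=12):
    from bench import bot
    from scipy.spatial.transform import Rotation as R
    c,x,y=ax(fr); t=np.radians(tilt); z=np.r_[-np.sin(t)*x,-np.cos(t)]; fy=np.r_[y,0]
    T=np.c_[fy,np.cross(z,fy),z]; print('rotvec',(R.from_matrix(T)*R.from_matrix(bot.sense()['ee_rot']).inv()).as_rotvec(degrees=True).round(2))
E
python3 -c "
from h import *; resid('f')"
```

```text
rotvec [0.85 0.16 4.79]
```

```bash
python3 -m creep '[{"rotation":[0.85,0.16,4.8],"slide":[-0.2,0.1,0.2],"fingers":0.6},{"rotation":[0.85,0.16,4.8],"slide":[-1.0,0.4,-3.5],"fingers":0.6},{"rotation":[0.85,0.16,4.8],"slide":[-1.6,0.7,-7],"fingers":0.6},{"rotation":[0.85,0.16,4.8],"slide":[-1.92,0.84,-8.5],"fingers":0.6},{"rotation":[0.85,0.16,4.8],"slide":[-1.92,0.84,-8.5],"fingers":0.6}]';  python3 -c "
from h import *
go('f',(11.1,-105,80)); resid('f')"
```

```text
time_s: 11.0
position: [601.8, -272.1, 80.7]
ee_rot: [[0.409, 0.892, -0.191], [0.912, -0.4, 0.085], [-0.0, -0.209, -0.978]]
ft_force: [-0.2, 0.2, 0.8]
width: 0.801
grip_force: 0.0
t 11.0 f [  10.4 -105.    80.7] F [-0.2  0.1  0.8] w 0.801
(11.1, -105, 80) -> [0.07, -0.03, -0.07]
rotvec [-0.02 -0.07 -0.15]
```

```bash
python3 -m creep '[{"rotation":[0,0,0],"slide":[0,0,0],"fingers":-1},{"rotation":[0,0,0],"slide":[0,0,0],"fingers":-1},{"rotation":[0,0,0],"slide":[0,0,0],"fingers":-1},{"rotation":[0,0,0],"slide":[0,0,0],"fingers":-1},{"rotation":[0,0,0],"slide":[0,0,0],"fingers":-1},{"rotation":[0,0,0],"slide":[0,0,0],"fingers":-1},{"rotation":[0,0,0],"slide":[0,0,0],"fingers":-1}]' 25; python3 -m creep '[{"rotation":[0,0,0],"slide":[0,0,1],"fingers":-1},{"rotation":[0,0,0],"slide":[0,0,5],"fingers":-1},{"rotation":[0,0,0],"slide":[0,0,10],"fingers":-1},{"rotation":[0,0,0],"slide":[0,0,12],"fingers":-1},{"rotation":[0,0,0],"slide":[0,0,12],"fingers":-1}]';python3 -c "
from h import *
go('e',(6.5+20,-110,240)); resid('f'); resid('e')"
```

```text
time_s: 11.88
position: [602.3, -272.1, 81.2]
ee_rot: [[0.408, 0.893, -0.19], [0.913, -0.399, 0.085], [0.0, -0.208, -0.978]]
ft_force: [-0.5, -0.4, -0.4]
width: 0.09
grip_force: 25.0
time_s: 12.5
position: [602.8, -272.4, 202.2]
ee_rot: [[0.408, 0.893, -0.187], [0.913, -0.4, 0.084], [0.0, -0.205, -0.979]]
ft_force: [0.0, 0.6, -2.9]
width: 0.087
grip_force: 25.0
t 12.5 e [-386.6 -436.8  202.2] F [ 0.5  0.4 -2.9] w 0.087
(26.5, -110, 240) -> [-0.33, 52.67, 3.78]
rotvec [ 0.05  0.15 -0.2 ]
rotvec [-5.00e-02  1.60e-01  7.61e+01]
```

```bash
python3 -c "
from h import *
go('e',(31,108,245))"
```

```text
t 12.5 e [-386.6 -436.8  202.2] F [ 0.5  0.4 -2.9] w 0.087
(31, 108, 245) -> [-17.23, 66.45, 4.28]
```

```bash
python3 -m creep '[{"rotation":[0,0,76.1],"slide":[-17.2,66.5,4.3],"fingers":-1},{"rotation":[0,0,76.1],"slide":[-17.2,66.5,4.3],"fingers":-1},{"rotation":[0,0,76.1],"slide":[-17.2,66.5,4.3],"fingers":-1},{"rotation":[0,0,76.1],"slide":[-17.2,66.5,4.3],"fingers":-1},{"rotation":[0,0,76.1],"slide":[-17.2,66.5,4.3],"fingers":-1},{"rotation":[0,0,76.1],"slide":[-17.2,66.5,4.3],"fingers":-1},{"rotation":[0,0,76.1],"slide":[-17.2,66.5,4.3],"fingers":-1},{"rotation":[0,0,76.1],"slide":[-17.2,66.5,4.3],"fingers":-1}]'; python3 -c "
from h import *
go('e',(31,108,245)); resid('e')"
```

```text
time_s: 13.5
position: [475.1, 212.6, 230.7]
ee_rot: [[-0.79, 0.599, -0.131], [0.613, 0.773, -0.165], [0.003, -0.211, -0.978]]
ft_force: [1.9, 0.0, -1.9]
width: 0.086
grip_force: 25.0
t 13.5 e [-83.1 -37.6 230.7] F [ 1.2 -1.4 -1.9] w 0.086
(31, 108, 245) -> [-4.45, 17.96, 1.43]
rotvec [ 0.05 -0.22 -0.22]
```

```bash
python3 -m creep '[{"rotation":[0,0,-0.2],"slide":[-4.4,18,1.4],"fingers":-1},{"rotation":[0,0,-0.2],"slide":[-4.4,18,1.4],"fingers":-1},{"rotation":[0,0,-0.2],"slide":[-4.4,18,1.4],"fingers":-1},{"rotation":[0,0,-0.2],"slide":[-4.4,18,1.4],"fingers":-1},{"rotation":[0,0,-0.2],"slide":[-4.4,18,1.4],"fingers":-1}]'; python3 -c "
from h import *
go('e',(31,108,245),(23,108,201),(11.3-2.5,108,135)); resid('e')
from bench import viewer; p,d=viewer.camera('side')
cv2.imwrite('pics/i.png',cv2.resize(p[170:380,130:330,::-1],None,fx=2.8,fy=2.8))"
```

```text
time_s: 14.12
position: [433.0, 389.6, 244.4]
ee_rot: [[-0.786, 0.604, -0.13], [0.618, 0.768, -0.167], [-0.001, -0.212, -0.977]]
ft_force: [1.4, -0.3, -3.0]
width: 0.087
grip_force: 25.0
t 14.1 e [ 30.5 104.6 244.4] F [ 0.6 -1.3 -3. ] w 0.087
(31, 108, 245) -> [-0.24, 0.25, 0.06]
(23, 108, 201) -> [-0.73, -0.38, -4.34]
(8.8, 108, 135) -> [-1.61, -1.5, -10.94]
rotvec [ 0.2  -0.12  0.16]
```

View pics/i.png

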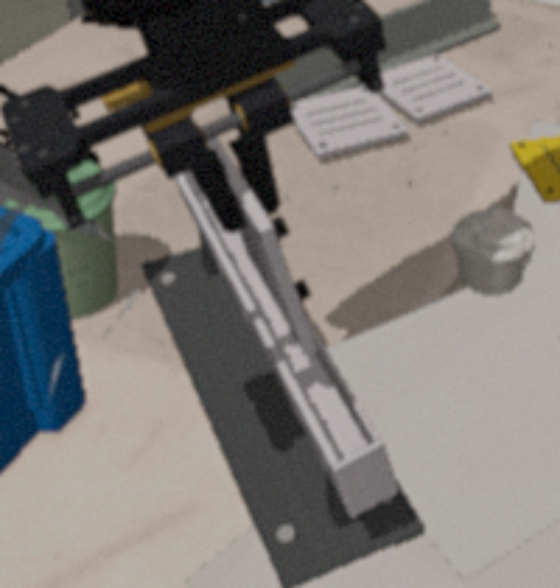

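Plate hangs edge-on over the trough, clear of the cup. Insert, force watched.

```bash
python3 -m creep '[{"rotation":[0,0,0],"slide":[-0.73,-0.38,-4.3],"fingers":-1},{"rotation":[0,0,0],"slide":[-1.0,-0.73,-6.5],"fingers":-1},{"rotation":[0,0,0],"slide":[-1.25,-1.0,-8.2],"fingers":-1},{"rotation":[0,0,0],"slide":[-1.45,-1.3,-9.8],"fingers":-1},{"rotation":[0,0,0],"slide":[-1.6,-1.5,-10.9],"fingers":-1},{"rotation":[0,0,0],"slide":[-1.6,-1.5,-10.9],"fingers":-1}]'; python3 -c "
from h import *
go('e',(8.5,108,132)); resid('e')"
```

```text
time_s: 14.92
position: [417.3, 375.0, 136.8]
ee_rot: [[-0.786, 0.605, -0.13], [0.619, 0.768, -0.165], [0.0, -0.209, -0.978]]
ft_force: [0.3, 0.3, -1.8]
width: 0.09
grip_force: 25.0
t 14.9 e [  9.3 108.  136.8] F [ 0.4 -0.  -1.8] w 0.09
(8.5, 108, 132) -> [-0.06, -0.06, -0.48]
rotvec [ 0.07 -0.06  0.23]
```

```bash
python3 -m creep '[{"rotation":[0,0,0],"slide":[-0.02,-0.02,-0.2],"fingers":-1},{"rotation":[0,0,0],"slide":[-0.04,-0.05,-0.4],"fingers":-1},{"rotation":[0,0,0],"slide":[-0.05,-0.06,-0.5],"fingers":-1},{"rotation":[0,0,0],"slide":[-0.05,-0.06,-0.5],"fingers":-1}]'; python3 -c "
from h import *
st('e')"
```

```text
time_s: 15.42
position: [416.9, 376.0, 133.1]
ee_rot: [[-0.786, 0.605, -0.128], [0.618, 0.769, -0.162], [0.0, -0.207, -0.978]]
ft_force: [0.2, 0.6, 2.8]
width: 0.089
grip_force: 25.0
t 15.4 e [  9.9 108.8 133.1] F [0.6 0.2 2.8] w 0.089
```

```bash
python3 -m creep '[{"rotation":[0,0,0],"slide":[0.1,0.12,0],"fingers":-1},{"rotation":[0,0,0],"slide":[0.12,0.16,0],"fingers":-1},{"rotation":[0,0,0],"slide":[0.12,0.16,0],"fingers":-0.6},{"rotation":[0,0,0],"slide":[0.12,0.16,0],"fingers":0},{"rotation":[0,0,0],"slide":[0.12,0.16,0],"fingers":0},{"rotation":[0,0,0],"slide":[0.12,0.16,0],"fingers":0},{"rotation":[0,0,0],"slide":[1.0,1.2,6],"fingers":0},{"rotation":[0,0,0],"slide":[1.7,2.0,12],"fingers":0}]'; python3 -c "
from h import *
s=st('e'); go('f',(-150,0,200)); 
from scipy.spatial.transform import Rotation as R
c,x,y=ax('f'); T=np.c_[np.r_[x,0],np.cross([0,0,-1],np.r_[x,0]),[0,0,-1]]; print((R.from_matrix(T)*R.from_matrix(s['ee_rot']).inv()).as_rotvec(degrees=True).round(2))"
```

```text
time_s: 16.42
position: [433.8, 395.3, 253.5]
ee_rot: [[-0.786, 0.604, -0.13], [0.618, 0.769, -0.164], [0.001, -0.209, -0.978]]
ft_force: [0.8, 1.3, -0.9]
width: 0.498
grip_force: 0.0
t 16.4 e [ 35.5 107.5 253.5] F [ 1.5  0.1 -0.9] w 0.498
t 16.4 f [-417.4  434.1  253.5] F [ 0.2  1.5 -0.9] w 0.498
(-150, 0, 200) -> [6.5, -50.57, -5.35]
[  -9.19  -15.02 -165.26]
```

```bash
cat >> h.py <<'E'
def residp():
    from bench import bot
    from scipy.spatial.transform import Rotation as R
    c,x,y=ax('f'); X=np.r_[-x,0]; T=np.c_[X,np.cross([0,0,-1],X),[0,0,-1]]
    print('push rotvec',(R.from_matrix(T)*R.from_matrix(bot.sense()['ee_rot']).inv()).as_rotvec(degrees=True).round(2))
def seated():
    from bench import viewer
    p,d=viewer.camera('top'); f=viewer.calibration('top'); P=cloud(f,d)
    c,x,y=ax('e'); q=P[...,:2]-c; X=q@x; Y=q@y
    m=((X>-35)&(X<50)&(abs(Y)<185)&(P[...,2]>118)&(P[...,2]<175)).astype(np.uint8)
    n,l,stt,_=cv2.connectedComponentsWithStats(m,8)
    for i in range(1,n):
        if stt[i,4]>30:
            k=l==i; k2=k&(P[...,2]>152); print('seated n',k.sum(),'y',np.percentile(Y[k],[1,99]).round(1),'topx',np.percentile(X[k2],[5,50,95]).round(1),'z',np.percentile(P[...,2][k],[50,97]).round(1))
E
python3 -c "
from h import *
residp(); lying(); go('f',(-160,-3,150))"
```

```text
push rotvec [10.32 -6.32 13.83]
lying px [315. 196.] fence xy [-79.8  -0.4] sides [100. 100. 100.] askew -5.4
lying px [277. 178.] fence xy [-76.2 111.5] sides [100. 100. 100.] askew -14.3
t 16.5 f [-417.1  439.6  261.9] F [0.4 3.3 5.2] w 0.501
(-160, -3, 150) -> [5.22, -50.92, -11.19]
```

```bash
python3 -m creep '[{"rotation":[0,0,0],"slide":[0.6,-6,0],"fingers":0},{"rotation":[10.3,-6.3,13.8],"slide":[5.2,-50.8,-11.2],"fingers":0},{"rotation":[10.3,-6.3,13.8],"slide":[5.2,-50.8,-11.2],"fingers":0},{"rotation":[10.3,-6.3,13.8],"slide":[5.2,-50.8,-11.2],"fingers":0},{"rotation":[10.3,-6.3,13.8],"slide":[5.2,-50.8,-11.2],"fingers":0},{"rotation":[10.3,-6.3,13.8],"slide":[5.2,-50.8,-11.2],"fingers":0},{"rotation":[10.3,-6.3,13.8],"slide":[5.2,-50.8,-11.2],"fingers":0},{"rotation":[10.3,-6.3,13.8],"slide":[5.2,-50.8,-11.2],"fingers":0}]' | head -2; python3 -c "
from h import *
residp(); seated(); go('f',(-150,0,5))"
```

```text
time_s: 17.48
position: [483.4, -88.7, 146.5]
push rotvec [-0.06  0.1   0.03]
seated n 524 y [ 57.1 155.3] topx [13.  17.1 22.4] z [145.4 161. ]
t 17.5 f [-169.9    2.1  143.9] F [ 2.6 -6.5 -2.9] w 0.501
(-150, 0, 5) -> [1.73, -1.02, -13.89]
```

The first plate is seated (top x 17 and z about 160, as expected). Now the middle plate.

```bash
python3 -m creep '[{"rotation":[0,0,0],"slide":[1.2,-0.8,-5],"fingers":0},{"rotation":[0,0,0],"slide":[1.2,-0.8,-10],"fingers":0},{"rotation":[0,0,0],"slide":[1.2,-0.8,-13],"fingers":0},{"rotation":[0,0,0],"slide":[1.2,-0.8,-13.9],"fingers":0},{"rotation":[0,0,0],"slide":[1.2,-0.8,-13.9],"fingers":0}]' | head -2; python3 -c "
from h import *
go('f',(-110,0,5))"
```

```text
time_s: 18.15
position: [495.4, -94.6, 8.1]
t 18.1 f [-159.6   13.     8.1] F [-0.6 -0.5 -0.1] w 0.502
(-110, 0, 5) -> [3.99, -3.23, -0.31]
```

```bash
python3 -m creep '[{"rotation":[0,0,0],"slide":[0,-1.3,-0.2],"fingers":0},{"rotation":[0,0,0],"slide":[0.34,-1.58,-0.3],"fingers":0},{"rotation":[0,0,0],"slide":[1.5,-2.1,-0.3],"fingers":0},{"rotation":[0,0,0],"slide":[2.4,-2.51,-0.3],"fingers":0},{"rotation":[0,0,0],"slide":[3.0,-2.78,-0.3],"fingers":0},{"rotation":[0,0,0],"slide":[3.5,-3.0,-0.3],"fingers":0},{"rotation":[0,0,0],"slide":[3.85,-3.16,-0.3],"fingers":0},{"rotation":[0,0,0],"slide":[4.1,-3.28,-0.3],"fingers":0}]' | head -2; python3 -c "
from h import *
st('f')"
```

```text
time_s: 19.15
position: [535.5, -127.2, 4.9]
t 19.1 f [-109.6   -0.3    4.9] F [-8.2  0.1  7. ] w 0.501
```

```bash
python3 -m creep '[{"rotation":[0,0,0],"slide":[0.05,-0.02,0.8],"fingers":0},{"rotation":[0,0,0],"slide":[0.12,-0.06,1.7],"fingers":0},{"rotation":[0,0,0],"slide":[0.4,-0.18,3.3],"fingers":0},{"rotation":[0,0,0],"slide":[0.96,-0.43,4.9],"fingers":0},{"rotation":[0,0,0],"slide":[1.8,-0.81,6.3],"fingers":0},{"rotation":[0,0,0],"slide":[2.82,-1.28,7.5],"fingers":0},{"rotation":[0,0,0],"slide":[4.06,-1.84,8.5],"fingers":0},{"rotation":[0,0,0],"slide":[5.16,-2.33,9.1],"fingers":0}]'; python3 -c "
from h import *
st('f')"
```

```text
time_s: 20.15
position: [590.0, -151.8, 97.8]
ee_rot: [[-0.911, 0.413, 0.005], [0.413, 0.911, -0.0], [-0.005, 0.002, -1.0]]
ft_force: [0.0, 0.2, -0.3]
width: 0.501
grip_force: 0.2
t 20.1 f [-49.8  -0.2  97.8] F [-0.1  0.2 -0.3] w 0.501
```

```bash
python3 -m creep '[{"rotation":[0,0,0],"slide":[0.73,-0.33,0.3],"fingers":0},{"rotation":[0,0,0],"slide":[1.46,-0.66,0.5],"fingers":0},{"rotation":[0,0,0],"slide":[2.1,-0.95,0.6],"fingers":0},{"rotation":[0,0,0],"slide":[2.7,-1.22,0.6],"fingers":0},{"rotation":[0,0,0],"slide":[3.2,-1.44,0.6],"fingers":0},{"rotation":[0,0,0],"slide":[3.7,-1.67,0.5],"fingers":0},{"rotation":[0,0,0],"slide":[4.1,-1.85,0.4],"fingers":0},{"rotation":[0,0,0],"slide":[4.2,-1.9,0.4],"fingers":0}]'|head -2; python3 -m creep '[{"rotation":[0,0,0],"slide":[-2,0.9,0],"fingers":0},{"rotation":[0,0,0],"slide":[-6,2.7,2],"fingers":0},{"rotation":[0,0,0],"slide":[-10,4.5,6],"fingers":0.6},{"rotation":[0,0,0],"slide":[-15,6.8,10],"fingers":0.6},{"rotation":[0,0,0],"slide":[-15,6.8,10],"fingers":0.6},{"rotation":[0,0,0],"slide":[-15,6.8,10],"fingers":0.6}]' | head -2;python3 -c "
from h import *; standing(); lying(); resid('f')
go('f',(30.8,0,172))"
```

```text
time_s: 21.15
position: [629.9, -170.1, 99.7]
time_s: 21.9
position: [480.4, -102.5, 200.1]
standing n 366 y [-42.9  54.1] topx [12.7 17.  21.5] z [ 98.1 109.6] skew 0.2
lying px [276. 177.] fence xy [-75.5 113.1] sides [100. 100. 100.] askew -9.3
rotvec [ -4.7   12.54 -89.51]
t 22.0 f [-169.6   -0.5  199.2] F [ 0.2  0.3 -0.4] w 0.804
(30.8, 0, 172) -> [18.29, -8.21, -2.72]
```

```bash
python3 -m creep '[{"rotation":[-4.7,12.5,-89.5],"slide":[18.5,-7.7,-2.7],"fingers":0.6},{"rotation":[-4.7,12.5,-89.5],"slide":[18.5,-7.7,-2.7],"fingers":0.6},{"rotation":[-4.7,12.5,-89.5],"slide":[18.5,-7.7,-2.7],"fingers":0.6},{"rotation":[-4.7,12.5,-89.5],"slide":[18.5,-7.7,-2.7],"fingers":0.6},{"rotation":[-4.7,12.5,-89.5],"slide":[18.5,-7.7,-2.7],"fingers":0.6},{"rotation":[-4.7,12.5,-89.5],"slide":[18.5,-7.7,-2.7],"fingers":0.6},{"rotation":[-4.7,12.5,-89.5],"slide":[18.5,-7.7,-2.7],"fingers":0.6},{"rotation":[-4.7,12.5,-89.5],"slide":[18.5,-7.7,-2.7],"fingers":0.6}]' | head -2; python3 -c "
from h import *; resid('f')
go('f',(30.8,5.6,172),(11.1,5.6,80))"
```

```text
time_s: 23.0
position: [665.1, -179.4, 170.8]
rotvec [-0.2   0.5  -4.23]
t 23.0 f [ 30.    5.5 170.8] F [-0.5  0.2 -0.8] w 0.796
(30.8, 5.6, 172) -> [0.08, -0.02, 0.12]
(11.1, 5.6, 80) -> [-1.72, 0.79, -9.08]
```

```bash
python3 -m creep '[{"rotation":[-0.2,0.5,-4.2],"slide":[0,0,0],"fingers":0.6},{"rotation":[-0.2,0.5,-4.2],"slide":[-0.8,0.36,-4],"fingers":0.6},{"rotation":[-0.2,0.5,-4.2],"slide":[-1.4,0.64,-7.3],"fingers":0.6},{"rotation":[-0.2,0.5,-4.2],"slide":[-1.72,0.79,-9],"fingers":0.6},{"rotation":[-0.2,0.5,-4.2],"slide":[-1.72,0.79,-9],"fingers":0.6}]' | head -2;  python3 -c "
from h import *
go('f',(11.1,5.6,80)); resid('f')"; python3 -m creep '[{"rotation":[0,0,0],"slide":[0,0,0],"fingers":-1},{"rotation":[0,0,0],"slide":[0,0,0],"fingers":-1},{"rotation":[0,0,0],"slide":[0,0,0],"fingers":-1},{"rotation":[0,0,0],"slide":[0,0,0],"fingers":-1},{"rotation":[0,0,0],"slide":[0,0,0],"fingers":-1},{"rotation":[0,0,0],"slide":[0,0,0],"fingers":-1},{"rotation":[0,0,0],"slide":[0,0,0],"fingers":-1}]' 25
```

```text
time_s: 23.62
position: [646.8, -171.2, 81.0]
t 23.6 f [10.   5.5 81. ] F [0.3 0.1 0.3] w 0.802
(11.1, 5.6, 80) -> [0.11, -0.04, -0.1]
rotvec [-0.05 -0.02 -0.39]
time_s: 24.5
position: [647.6, -171.2, 82.8]
ee_rot: [[0.405, 0.895, -0.187], [0.914, -0.396, 0.085], [0.001, -0.206, -0.979]]
ft_force: [0.0, -0.1, 0.0]
width: 0.089
grip_force: 25.0
```

```bash
python3 -m creep '[{"rotation":[0,0,0],"slide":[0,0,1],"fingers":-1},{"rotation":[0,0,0],"slide":[0,0,5],"fingers":-1},{"rotation":[0,0,0],"slide":[0,0,10],"fingers":-1},{"rotation":[0,0,0],"slide":[0,0,15],"fingers":-1},{"rotation":[0,0,0],"slide":[0,0,15],"fingers":-1}]' | head -2;python3 -c "
from h import *
go('e',(34,-2,257)); resid('e'); lying()"
```

```text
time_s: 25.12
position: [650.3, -171.3, 238.0]
t 25.1 e [-277.7 -412.1  238. ] F [-0.1 -0.9 -3.4] w 0.088
(34, -2, 257) -> [-13.12, 49.81, 1.9]
rotvec [-0.41  0.65 75.93]
lying px [276. 177.] fence xy [-75.5 113.2] sides [100. 100. 100.] askew -9.2
```

```bash
python3 -m creep '[{"rotation":[-0.4,0.6,75.9],"slide":[-13.1,49.8,1.9],"fingers":-1},{"rotation":[-0.4,0.6,75.9],"slide":[-13.1,49.8,1.9],"fingers":-1},{"rotation":[-0.4,0.6,75.9],"slide":[-13.1,49.8,1.9],"fingers":-1},{"rotation":[-0.4,0.6,75.9],"slide":[-13.1,49.8,1.9],"fingers":-1},{"rotation":[-0.4,0.6,75.9],"slide":[-13.1,49.8,1.9],"fingers":-1},{"rotation":[-0.4,0.6,75.9],"slide":[-13.1,49.8,1.9],"fingers":-1},{"rotation":[-0.4,0.6,75.9],"slide":[-13.1,49.8,1.9],"fingers":-1},{"rotation":[-0.4,0.6,75.9],"slide":[-13.1,49.8,1.9],"fingers":-1}]' | head -2; python3 -m creep '[{"rotation":[0,0,0],"slide":[0,0,0],"fingers":-1},{"rotation":[0,0,0],"slide":[0,0,0],"fingers":-1}]' | head -2; python3 -c "
from h import *
go('e',(34,-2,257),(23,-2,203),(9.3,-2,138)); resid('e')"
```

```text
time_s: 26.18
position: [518.3, 313.7, 249.5]
time_s: 26.42
position: [520.2, 310.8, 249.6]
t 26.4 e [ 22.  -12.7 249.6] F [-0.3 -1.5 -2.5] w 0.092
(34, -2, 257) -> [-0.1, 1.6, 0.74]
(23, -2, 203) -> [-0.78, 0.73, -4.66]
(9.3, -2, 138) -> [-1.63, -0.35, -11.16]
rotvec [ 0.67 -0.31 -0.02]
```

```bash
python3 -m creep '[{"rotation":[0.67,-0.3,0],"slide":[-0.1,1.6,0.7],"fingers":-1},{"rotation":[0.67,-0.3,0],"slide":[-0.1,1.6,0.7],"fingers":-1},{"rotation":[0.67,-0.3,0],"slide":[-0.1,1.6,0.7],"fingers":-1},{"rotation":[0.67,-0.3,0],"slide":[-0.78,0.73,-4.6],"fingers":-1},{"rotation":[0.67,-0.3,0],"slide":[-0.78,0.73,-4.6],"fingers":-1}]' | head -2; python3 -c "
from h import *
go('e',(23,-2,203),(9.3,-2,138)); resid('e')"
```

```text
time_s: 27.05
position: [511.1, 315.6, 202.4]
t 27.1 e [ 20.3  -2.6 202.4] F [-0.4 -0.9 -2.6] w 0.087
(23, -2, 203) -> [0.12, 0.25, 0.06]
(9.3, -2, 138) -> [-0.72, -0.83, -6.44]
rotvec [ 0.24 -0.25  0.04]
```

```bash
python3 -m creep '[{"rotation":[0.2,-0.2,0],"slide":[-0.1,0,-1.5],"fingers":-1},{"rotation":[0.2,-0.2,0],"slide":[-0.3,-0.25,-3.2],"fingers":-1},{"rotation":[0.2,-0.2,0],"slide":[-0.52,-0.54,-4.9],"fingers":-1},{"rotation":[0.2,-0.2,0],"slide":[-0.72,-0.8,-6.4],"fingers":-1},{"rotation":[0.2,-0.2,0],"slide":[-0.76,-0.85,-6.7],"fingers":-1},{"rotation":[0.2,-0.2,0],"slide":[-0.76,-0.85,-6.9],"fingers":-1},{"rotation":[0.2,-0.2,0],"slide":[-0.76,-0.85,-6.9],"fingers":-1}]' | head -2; python3 -c "
from h import *
go('e',(9.3,-2,133))"
```

```text
time_s: 27.92
position: [507.9, 314.3, 144.0]
t 27.9 e [ 17.3  -0.8 144. ] F [-1.5  0.7 37.8] w 0.091
(9.3, -2, 133) -> [-0.4, -0.7, -1.1]
```

Something caught: 38 N up at z=144, so the lower feet probably landed on the front wall because I entered too far forward. Raise and look.

```bash
python3 -m creep '[{"rotation":[0,0,0],"slide":[0,0,1],"fingers":-1},{"rotation":[0,0,0],"slide":[0,0,3],"fingers":-1},{"rotation":[0,0,0],"slide":[0,0,4.5],"fingers":-1},{"rotation":[0,0,0],"slide":[0,0,4.5],"fingers":-1},{"rotation":[0,0,0],"slide":[0,0,4.5],"fingers":-1}]' | head -2; python3 -c "
from h import *
go('e',(23,-2,200)); resid('e')
from bench import viewer; p,d=viewer.camera('side'); np.savez('j.npz',p=p,d=d,**viewer.calibration('side'))
cv2.imwrite('pics/j.png',cv2.resize(p[180:340,150:310,::-1],None,fx=3.7,fy=3.7))"
```

```text
time_s: 28.55
position: [504.9, 310.5, 180.8]
t 28.6 e [ 12.5  -0.8 180.8] F [-0.6 -0.1 -2.4] w 0.089
(23, -2, 200) -> [0.74, 0.76, 1.92]
rotvec [-0.35  0.27  0.  ]
```

View pics/j.png

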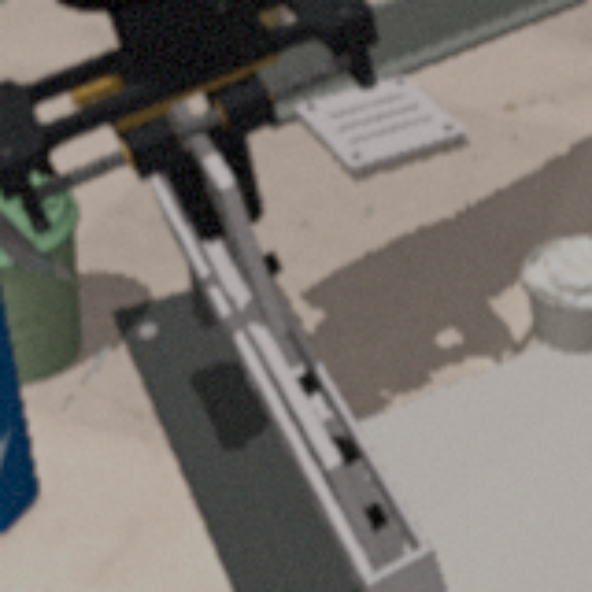

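```bash
python3 -m creep '[{"rotation":[0,0,0],"slide":[0.8,0.8,4],"fingers":-1},{"rotation":[0,0,0],"slide":[1.2,1.2,9],"fingers":-1},{"rotation":[0,0,0],"slide":[-10,-8,9],"fingers":-1},{"rotation":[0,0,0],"slide":[-10,-14,9],"fingers":-1},{"rotation":[0,0,0],"slide":[-10,-14,9],"fingers":-1}]' | head -2; python3 -c "
from h import *
s=st('e'); seated(); resid('e')
from bench import viewer; p,d=viewer.camera('top'); f=viewer.calibration('top'); P=cloud(f,d)
a=p[150:300,85:245,::-1]; 
q,dd=viewer.camera('side'); b=q[120:330,130:340,::-1]
cv2.imwrite('pics/k.png',np.hstack([cv2.resize(a,(427,400)),cv2.resize(b,(373,400))])[:, :800])
g=viewer.calibration('side'); Q=cloud(g,dd); c,x,y=ax('e'); 
# held plate lowest points in easel frame near tool
W=Q[...,:2]-c; X=W@x; Y=W@y; t=tofr('e',s['position'])
k=(abs(Y-t[1])<55)&(abs(X-t[0])<60)&(Q[...,2]>115)&(Q[...,2]<t[2]-8)
print(k.sum(), np.percentile(Q[k][:,2],[1,5,50]) if k.any() else '', np.percentile(Y[k],[1,99]) if k.any() else '', t)"
```

```text
time_s: 29.22
position: [405.8, 172.7, 270.8]
t 29.2 e [-157.2   -7.5  270.8] F [ 0.3 -1.5 -1.8] w 0.091
rotvec [ 0.61 -0.34  0.12]
283 [229.30849116 231.59291286 244.62903062] [-55.97111918  42.55095198] [-157.17848956   -7.53044949  270.84124982]
```

View pics/k.png

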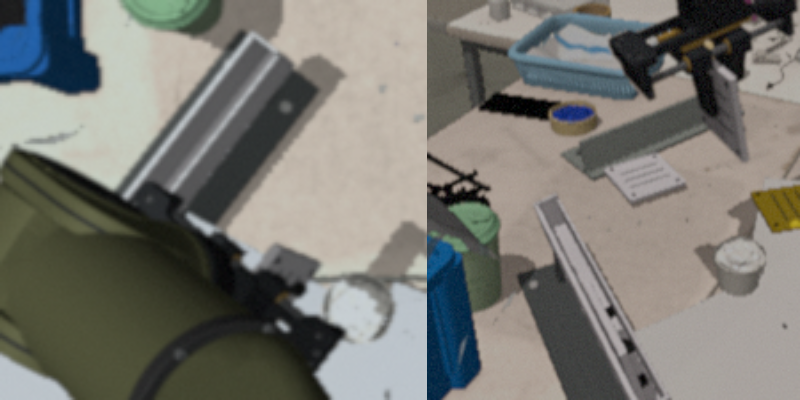

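```bash
python3 -c "
from h import *
from bench import viewer,bot
q,dd=viewer.camera('side'); g=viewer.calibration('side'); Q=cloud(g,dd); c,x,y=ax('e'); W=Q[...,:2]-c; X=W@x; Y=W@y
k=(abs(X)<60)&(abs(Y)<178)&(Q[...,2]>112)&(Q[...,2]<200)&(dd>0)
for a in range(-180,180,15):
    m=k&(Y>=a)&(Y<a+15)
    if m.sum()>3: print(a,m.sum(),'z',np.percentile(Q[m][:,2],[5,50,98]).round(0),'x',np.percentile(X[m],[5,50,95]).round(0))
# held plate in tool frame
s=bot.sense(); V=(Q-s['position'])@s['ee_rot']
m=(dd>0)&(abs(V[...,0])<60)&(abs(V[...,1])<20)&(V[...,2]>5)&(V[...,2]<110)
print('held n',m.sum(),'along tool z',np.percentile(V[m][:,2],[50,90,97,99.5]).round(1),'tool x',np.percentile(V[m][:,0],[1,99]).round(1))
for a in range(5,100,10):
    n=m&(V[...,2]>=a)&(V[...,2]<a+10)
    if n.sum(): print(a,n.sum(),np.percentile(V[n][:,1],[5,50,95]).round(1),np.percentile(V[n][:,0],[2,98]).round(1))
"
```

```text
60 37 z [119. 157. 159.] x [14. 20. 23.]
75 67 z [133. 142. 158.] x [ 2. 16. 23.]
90 39 z [120. 157. 159.] x [15. 20. 23.]
105 37 z [129. 157. 159.] x [16. 19. 23.]
120 55 z [130. 156. 158.] x [ 4. 18. 23.]
135 68 z [128. 153. 159.] x [ 3. 17. 23.]
150 116 z [114. 139. 158.] x [ 8. 16. 22.]
held n 297 along tool z [25.9 38.3 40.5 41.7] tool x [-47.4  51. ]
5 60 [-4.3  0.9  1.6] [ 1.1 50.6]
15 81 [-4.4  1.   1.8] [-43.9  49.8]
25 95 [-3.7  1.   1.7] [-45.9  50.2]
35 61 [-3.   0.8  1.7] [-45.8  50.8]
```

The seated plate is fine (y 57–158, top z 159). The held plate has slipped up in the grip, with its bottom now about 42 mm below the TCP instead of 74. It can still go in: lower it until the fingertips are just above the rim, then release so it slides the last few mm. I'll stop and check on the way down.

```bash
python3 -c "
from h import *
go('e',(27,-3,215))"
```

```text
t 29.4 e [-156.2   -8.   271.2] F [ 0.7 -0.5 -2.1] w 0.089
(27, -3, 215) -> [10.89, 14.75, -5.62]
```

```bash
python3 -m creep '[{"rotation":[0.6,-0.3,0],"slide":[5,7,0],"fingers":-1},{"rotation":[0.6,-0.3,0],"slide":[9,12,0],"fingers":-1},{"rotation":[0.6,-0.3,0],"slide":[10.9,14.7,0],"fingers":-1},{"rotation":[0.6,-0.3,0],"slide":[10.9,14.7,-3],"fingers":-1},{"rotation":[0.6,-0.3,0],"slide":[10.9,14.7,-5.6],"fingers":-1},{"rotation":[0.6,-0.3,0],"slide":[10.9,14.7,-5.6],"fingers":-1},{"rotation":[0.6,-0.3,0],"slide":[10.9,14.7,-5.6],"fingers":-1}]' 30 | head -2; python3 -c "
from h import *
go('e',(16.5,-3,165),(13.5,-3,150)); resid('e')"
```

```text
time_s: 30.3
position: [516.5, 322.8, 216.0]
t 30.3 e [ 29.3  -2.4 216. ] F [ 0.   0.7 -2.5] w 0.09
(16.5, -3, 165) -> [-0.74, -1.04, -5.1]
(13.5, -3, 150) -> [-0.93, -1.28, -6.6]
rotvec [-1.09  0.65 -0.  ]
```

```bash
python3 -m creep '[{"rotation":[-0.9,0.5,0],"slide":[-0.4,-0.55,-3],"fingers":-1},{"rotation":[-0.9,0.5,0],"slide":[-0.74,-1.04,-5.1],"fingers":-1},{"rotation":[-0.9,0.5,0],"slide":[-0.93,-1.28,-6.6],"fingers":-1},{"rotation":[-0.9,0.5,0],"slide":[-0.93,-1.28,-6.6],"fingers":-1},{"rotation":[-0.9,0.5,0],"slide":[-0.93,-1.28,-6.6],"fingers":-1}]' | head -2; python3 -c "
from h import *
go('e',(13.5,-3,150),(9.2,-3,130),(5.4,-3,112)); resid('e')
from bench import viewer,bot
q,dd=viewer.camera('side'); g=viewer.calibration('side'); Q=cloud(g,dd)
s=bot.sense(); V=(Q-s['position'])@s['ee_rot']
m=(dd>0)&(abs(V[...,0])<54)&(abs(V[...,1])<12)&(V[...,2]>-50)&(V[...,2]<60)
for a in range(-50,60,10):
    n=m&(V[...,2]>=a)&(V[...,2]<a+10)
    if n.sum()>3: print(a,n.sum(),np.percentile(V[n][:,1],[5,50,95]).round(1),np.percentile(V[n][:,0],[2,98]).round(1))
"
```

```text
time_s: 30.92
position: [507.5, 309.6, 150.4]
t 30.9 e [ 13.3  -3.4 150.4] F [ 0.3  0.2 -2.1] w 0.087
(13.5, -3, 150) -> [-0.02, 0.04, -0.04]
(9.2, -3, 130) -> [-0.28, -0.3, -2.04]
(5.4, -3, 112) -> [-0.52, -0.6, -3.84]
rotvec [-0.19  0.19  0.01]
-50 91 [-10.9   3.3   9.9] [-35.2  49.8]
-40 84 [-11.   -1.5  10.2] [-21.8  50.4]
-30 46 [-3.2  4.5 10.3] [-5.6 50.2]
-20 49 [-6.4  4.4 11. ] [ 5.  50.6]
-10 54 [-11.    4.5  10.5] [ 7.2 51. ]
0 21 [-2.3  4.4  5.5] [ 7.5 50.8]
10 34 [-11.7  -7.2   4.7] [-0.4 49.6]
20 7 [4.5 4.6 4.6] [-16.1  21.4]
30 9 [4.3 4.5 4.7] [-29.8  18.6]
40 106 [ 6.5  9.3 11.8] [-45.3  52. ]
50 7 [11.8 11.9 12. ] [-52.5   1.4]
```

```bash
python3 -m creep '[{"rotation":[-0.1,0.1,0],"slide":[-0.14,-0.15,-1.0],"fingers":-1},{"rotation":[-0.1,0.1,0],"slide":[-0.28,-0.3,-2.0],"fingers":-1},{"rotation":[-0.1,0.1,0],"slide":[-0.28,-0.3,-2.0],"fingers":-1}]' | head -2; python3 -c "
from h import *
go('e',(9.2,-3,130),(5.4,-3,112))"
```

```text
time_s: 31.35
position: [503.3, 304.8, 128.2]
t 31.4 e [  7.   -3.1 128.2] F [-0.6  0.1 -2.7] w 0.09
(9.2, -3, 130) -> [0.13, 0.18, 0.18]
(5.4, -3, 112) -> [-0.1, -0.12, -1.62]
```

```bash
python3 -m creep '[{"rotation":[0,0,0],"slide":[-0.03,-0.03,-0.5],"fingers":-1},{"rotation":[0,0,0],"slide":[-0.06,-0.07,-1.0],"fingers":-1},{"rotation":[0,0,0],"slide":[-0.08,-0.1,-1.3],"fingers":-1},{"rotation":[0,0,0],"slide":[-0.08,-0.1,-1.3],"fingers":-1}]' | head -2; python3 -c "
from h import *
go('e',(5.4,-3,112))"
```

```text
time_s: 31.85
position: [503.1, 304.5, 116.1]
t 31.9 e [  6.6  -3.1 116.1] F [ 0.3  0.3 -2.1] w 0.087
(5.4, -3, 112) -> [-0.08, -0.09, -0.41]
```

```bash
python3 -m creep '[{"rotation":[0,0,0],"slide":[-0.06,-0.06,-0.3],"fingers":-1},{"rotation":[0,0,0],"slide":[-0.08,-0.09,-0.6],"fingers":-1},{"rotation":[0,0,0],"slide":[-0.08,-0.09,-0.6],"fingers":-1}]' | head -2; python3 -c "
from h import *
st('e')"
```

```text
time_s: 32.22
position: [502.3, 303.6, 110.1]
t 32.2 e [  5.4  -3.  110.1] F [ 0.6 -0.6 -1.9] w 0.083
```

Release gently and withdraw along the plate.

```bash
python3 -m creep '[{"rotation":[0,0,0],"slide":[0,0,0],"fingers":-0.6},{"rotation":[0,0,0],"slide":[0,0,0],"fingers":-0.4},{"rotation":[0,0,0],"slide":[0,0,0],"fingers":0},{"rotation":[0,0,0],"slide":[0,0,0],"fingers":0},{"rotation":[0,0,0],"slide":[0.4,0.5,4],"fingers":0},{"rotation":[0,0,0],"slide":[1.1,1.4,9],"fingers":0},{"rotation":[0,0,0],"slide":[1.6,2.2,14],"fingers":0},{"rotation":[0,0,0],"slide":[1.6,2.2,14],"fingers":0}]' | head -2; python3 -c "
from h import *
st('e'); residp(); go('f',(-170,113,220))
from bench import viewer
q,dd=viewer.camera('side'); g=viewer.calibration('side'); Q=cloud(g,dd); c,x,y=ax('e'); W=Q[...,:2]-c; X=W@x; Y=W@y
k=(abs(X)<60)&(abs(Y)<178)&(Q[...,2]>112)&(Q[...,2]<200)&(dd>0)
for a in range(-180,180,15):
    m=k&(Y>=a)&(Y<a+15)
    if m.sum()>3: print(a,m.sum(),'z',np.percentile(Q[m][:,2],[5,50,98]).round(0),'x',np.percentile(X[m],[5,50,95]).round(0))"
```

```text
time_s: 33.22
position: [519.8, 328.5, 254.4]
t 33.2 e [ 35.8  -1.5 254.4] F [-0.2  0.4 -0.1] w 0.503
push rotvec [ 9.9  -5.91 13.67]
t 33.2 f [-311.5  408.7  254.4] F [-0.4 -0.1 -0.1] w 0.503
(-170, 113, 220) -> [0.73, -32.77, -3.44]
-60 12 z [122. 157. 159.] x [13. 17. 20.]
-45 30 z [125. 157. 159.] x [12. 17. 21.]
-30 52 z [126. 141. 159.] x [ 0. 14. 20.]
-15 31 z [115. 157. 159.] x [12. 17. 21.]
0 33 z [119. 157. 159.] x [13. 17. 21.]
15 59 z [127. 141. 159.] x [ 1. 14. 21.]
30 38 z [123. 157. 159.] x [14. 18. 21.]
45 24 z [122. 152. 158.] x [13. 17. 21.]
60 36 z [117. 157. 159.] x [14. 19. 22.]
75 68 z [132. 141. 159.] x [ 2. 16. 23.]
90 38 z [117. 157. 159.] x [14. 19. 23.]
105 41 z [128. 157. 160.] x [16. 20. 23.]
120 56 z [128. 156. 159.] x [ 4. 18. 23.]
135 66 z [125. 154. 159.] x [ 3. 17. 23.]
150 115 z [115. 139. 158.] x [ 8. 16. 22.]
```

Both are seated (tops at 159). I'll go to the third plate and refine the easel line from the first image.

```bash
python3 -m creep '[{"rotation":[0,0,0],"slide":[0,-5,0],"fingers":0},{"rotation":[9.9,-5.9,13.7],"slide":[1.5,-33,-3.4],"fingers":0},{"rotation":[9.9,-5.9,13.7],"slide":[1.5,-33,-3.4],"fingers":0},{"rotation":[9.9,-5.9,13.7],"slide":[1.5,-33,-3.4],"fingers":0},{"rotation":[9.9,-5.9,13.7],"slide":[1.5,-33,-3.4],"fingers":0},{"rotation":[9.9,-5.9,13.7],"slide":[1.5,-33,-3.4],"fingers":0},{"rotation":[9.9,-5.9,13.7],"slide":[1.5,-33,-3.4],"fingers":0},{"rotation":[9.9,-5.9,13.7],"slide":[1.5,-33,-3.4],"fingers":0}]' | head -2; python3 -c "
from h import *
residp(); lying(); go('f',(-158,113,5))
f=np.load('top0.npz'); P=cloud(f,f['d']); c,x,y=ax('e'); W=P[...,:2]-c; X=W@x; Y=W@y; Z=P[...,2]
m=(abs(Y)<165)&(X>2)&(X<9)&(Z>66)&(Z<100)
r=X-(Z-60)*np.tan(np.radians(12))
for a in range(-165,165,55):
    n=m&(Y>=a)&(Y<a+55); print(a,n.sum(),np.median(r[n]).round(2))
m=(abs(Y)<165)&(X>-30)&(X<20)&(Z>99); 
for a in range(-165,165,55):
    n=m&(Y>=a)&(Y<a+55)&(X>0); print('rim',a,n.sum(),np.median(X[n]).round(2))
"
```

```text
time_s: 34.28
position: [532.8, -2.8, 215.8]
push rotvec [ 0.36 -0.33 -0.14]
t 34.3 f [-163.3  112.7  216.1] F [-0.2  0.9 -0. ] w 0.5
(-158, 113, 5) -> [0.5, -0.19, -21.11]
-165 109 -0.4
-110 114 -0.33
-55 120 0.02
0 118 0.22
55 119 0.41
110 129 0.88
rim -165 67 9.76
rim -110 64 10.56
rim -55 60 11.02
rim 0 63 11.06
rim 55 66 11.15
rim 110 68 11.63
```

```bash
python3 -c "
from h import *
from bench import viewer
q,dd=viewer.camera('side'); g=viewer.calibration('side'); Q=cloud(g,dd); c,x,y=ax('f'); W=Q[...,:2]-c; X=W@x; Y=W@y
k=((X>-180)&(X<-20)&(abs(Y)<230)&(Q[...,2]>12)&(Q[...,2]<26)&(dd>0)).astype(np.uint8)
n,l,s,_=cv2.connectedComponentsWithStats(k,8); i=1+np.argmax(s[1:,4]); m=l==i
r=cv2.minAreaRect(np.c_[X[m],Y[m]].astype(np.float32)); print(m.sum(),np.round(r[0],1),np.round(r[1]),r[2])"
python3 -m creep '[{"rotation":[0.3,-0.3,0],"slide":[0.3,-0.15,-6],"fingers":0},{"rotation":[0.3,-0.3,0],"slide":[0.3,-0.15,-12],"fingers":0},{"rotation":[0.3,-0.3,0],"slide":[0.3,-0.15,-17],"fingers":0},{"rotation":[0.3,-0.3,0],"slide":[0.3,-0.15,-20.5],"fingers":0},{"rotation":[0.3,-0.3,0],"slide":[0.3,-0.15,-21.1],"fingers":0},{"rotation":[0.3,-0.3,0],"slide":[0.3,-0.15,-21.1],"fingers":0}]' | head -2; python3 -c "
from h import *
go('f',(-110,113,5)); residp()"
```

```text
691 [-77.5 114. ] [101. 104.] 80.90567016601562
time_s: 35.12
position: [536.9, -4.4, 6.0]
t 35.1 f [-158.9  112.2    6. ] F [0.2 0.2 0.2] w 0.501
(-110, 113, 5) -> [4.49, -1.94, -0.1]
push rotvec [ 0.11  0.08 -0.14]
```

```bash
python3 -m creep '[{"rotation":[0,0,0],"slide":[0.9,-0.4,-0.1],"fingers":0},{"rotation":[0,0,0],"slide":[1.8,-0.78,-0.1],"fingers":0},{"rotation":[0,0,0],"slide":[2.6,-1.13,-0.1],"fingers":0},{"rotation":[0,0,0],"slide":[3.2,-1.39,-0.1],"fingers":0},{"rotation":[0,0,0],"slide":[3.7,-1.6,-0.1],"fingers":0},{"rotation":[0,0,0],"slide":[4.1,-1.78,-0.1],"fingers":0},{"rotation":[0,0,0],"slide":[4.4,-1.91,-0.1],"fingers":0},{"rotation":[0,0,0],"slide":[4.55,-1.98,-0.1],"fingers":0}]' | head -2; python3 -c "
from h import *
st('f')"
```

```text
time_s: 36.12
position: [581.7, -25.0, 4.3]
t 36.1 f [-109.6  111.9    4.3] F [-5.1  0.3  2.9] w 0.499
```

```bash
python3 -m creep '[{"rotation":[0,0,0],"slide":[0.08,-0.04,0.8],"fingers":0},{"rotation":[0,0,0],"slide":[0.16,-0.07,1.7],"fingers":0},{"rotation":[0,0,0],"slide":[0.42,-0.19,3.3],"fingers":0},{"rotation":[0,0,0],"slide":[0.97,-0.44,4.9],"fingers":0},{"rotation":[0,0,0],"slide":[1.8,-0.81,6.3],"fingers":0},{"rotation":[0,0,0],"slide":[2.82,-1.28,7.5],"fingers":0},{"rotation":[0,0,0],"slide":[4.06,-1.84,8.5],"fingers":0},{"rotation":[0,0,0],"slide":[5.16,-2.33,9.1],"fingers":0}]' | head -2; python3 -c "
from h import *
st('f')"; python3 -m creep '[{"rotation":[0,0,0],"slide":[0.73,-0.33,0.3],"fingers":0},{"rotation":[0,0,0],"slide":[1.46,-0.66,0.5],"fingers":0},{"rotation":[0,0,0],"slide":[2.1,-0.95,0.6],"fingers":0},{"rotation":[0,0,0],"slide":[2.7,-1.22,0.6],"fingers":0},{"rotation":[0,0,0],"slide":[3.2,-1.44,0.6],"fingers":0},{"rotation":[0,0,0],"slide":[3.7,-1.67,0.5],"fingers":0},{"rotation":[0,0,0],"slide":[4.1,-1.85,0.4],"fingers":0},{"rotation":[0,0,0],"slide":[4.2,-1.9,0.4],"fingers":0}]'|head -2; python3 -m creep '[{"rotation":[0,0,0],"slide":[-2,0.9,0],"fingers":0},{"rotation":[0,0,0],"slide":[-6,2.7,2],"fingers":0},{"rotation":[0,0,0],"slide":[-10,4.5,6],"fingers":0.6},{"rotation":[0,0,0],"slide":[-15,6.8,10],"fingers":0.6},{"rotation":[0,0,0],"slide":[-15,6.8,10],"fingers":0.6},{"rotation":[0,0,0],"slide":[-15,6.8,10],"fingers":0.6}]' | head -2;python3 -c "
from h import *; standing(); resid('f')
go('f',(30.8,113,172))"
```

```text
time_s: 37.12
position: [635.4, -49.9, 97.6]
t 37.1 f [-50.4 111.4  97.6] F [ 0.2 -0.1  0.1] w 0.505
time_s: 38.12
position: [675.6, -67.9, 99.1]
time_s: 38.88
position: [526.0, -0.2, 199.6]
standing n 363 y [ 71.6 169.1] topx [12.6 16.4 21. ] z [ 97.8 109.7] skew 0.2
rotvec [ -4.53  12.37 -89.64]
t 38.9 f [-170.1  111.3  198.9] F [-0.4  0.3  0.7] w 0.799
(30.8, 113, 172) -> [18.38, -8.12, -2.69]
```

```bash
python3 -m creep '[{"rotation":[-4.5,12.4,-89.6],"slide":[18.7,-7.4,-2.7],"fingers":0.6},{"rotation":[-4.5,12.4,-89.6],"slide":[18.7,-7.4,-2.7],"fingers":0.6},{"rotation":[-4.5,12.4,-89.6],"slide":[18.7,-7.4,-2.7],"fingers":0.6},{"rotation":[-4.5,12.4,-89.6],"slide":[18.7,-7.4,-2.7],"fingers":0.6},{"rotation":[-4.5,12.4,-89.6],"slide":[18.7,-7.4,-2.7],"fingers":0.6},{"rotation":[-4.5,12.4,-89.6],"slide":[18.7,-7.4,-2.7],"fingers":0.6},{"rotation":[-4.5,12.4,-89.6],"slide":[18.7,-7.4,-2.7],"fingers":0.6},{"rotation":[-4.5,12.4,-89.6],"slide":[18.7,-7.4,-2.7],"fingers":0.6}]' | head -2; python3 -c "
from h import *; resid('f')
go('f',(30.8,120.3,172),(11.1,120.3,80))"
```

```text
time_s: 39.92
position: [712.7, -74.9, 170.0]
rotvec [-0.23  0.5  -4.26]
t 39.9 f [ 30.3 120.3 170. ] F [1.3 0.3 0.3] w 0.805
(30.8, 120.3, 172) -> [0.04, -0.02, 0.2]
(11.1, 120.3, 80) -> [-1.75, 0.79, -9.0]
```

```bash
python3 -m creep '[{"rotation":[-0.2,0.5,-4.2],"slide":[0,0,0],"fingers":0.6},{"rotation":[-0.2,0.5,-4.2],"slide":[-0.8,0.36,-4],"fingers":0.6},{"rotation":[-0.2,0.5,-4.2],"slide":[-1.4,0.64,-7.3],"fingers":0.6},{"rotation":[-0.2,0.5,-4.2],"slide":[-1.72,0.79,-9],"fingers":0.6},{"rotation":[-0.2,0.5,-4.2],"slide":[-1.72,0.79,-9],"fingers":0.6}]' | head -2;  python3 -c "
from h import *
st('f'); resid('f')"; python3 -m creep '[{"rotation":[0,0,0],"slide":[0,0,0],"fingers":-1},{"rotation":[0,0,0],"slide":[0,0,0],"fingers":-1},{"rotation":[0,0,0],"slide":[0,0,0],"fingers":-1},{"rotation":[0,0,0],"slide":[0,0,0],"fingers":-1},{"rotation":[0,0,0],"slide":[0,0,0],"fingers":-1},{"rotation":[0,0,0],"slide":[0,0,0],"fingers":-1},{"rotation":[0,0,0],"slide":[0,0,0],"fingers":-1}]' 35; python3 -m creep '[{"rotation":[0,0,0],"slide":[0,0,1],"fingers":-1},{"rotation":[0,0,0],"slide":[0,0,5],"fingers":-1},{"rotation":[0,0,0],"slide":[0,0,10],"fingers":-1},{"rotation":[0,0,0],"slide":[0,0,15],"fingers":-1},{"rotation":[0,0,0],"slide":[0,0,15],"fingers":-1}]' | head -2;python3 -c "
from h import *
go('e',(33,-113,257)); resid('e')"
```

```text
time_s: 40.55
position: [694.5, -66.3, 80.3]
t 40.5 f [ 10.3 120.7  80.3] F [-0.4  0.3 -0.3] w 0.802
rotvec [-0.09 -0.01 -0.45]
time_s: 41.42
position: [695.3, -65.9, 82.3]
ee_rot: [[0.404, 0.895, -0.187], [0.915, -0.395, 0.086], [0.003, -0.206, -0.979]]
ft_force: [-0.3, -0.3, 0.4]
width: 0.089
grip_force: 35.0
time_s: 42.05
position: [698.1, -65.7, 238.0]
t 42.0 e [-165.  -384.7  238. ] F [-1.6 -0.3 -2. ] w 0.091
(33, -113, 257) -> [-9.22, 32.33, 1.9]
rotvec [-0.59  0.58 75.87]
```

```bash
python3 -m creep '[{"rotation":[-0.6,0.6,75.9],"slide":[-9.2,32.3,1.9],"fingers":-1},{"rotation":[-0.6,0.6,75.9],"slide":[-9.2,32.3,1.9],"fingers":-1},{"rotation":[-0.6,0.6,75.9],"slide":[-9.2,32.3,1.9],"fingers":-1},{"rotation":[-0.6,0.6,75.9],"slide":[-9.2,32.3,1.9],"fingers":-1},{"rotation":[-0.6,0.6,75.9],"slide":[-9.2,32.3,1.9],"fingers":-1},{"rotation":[-0.6,0.6,75.9],"slide":[-9.2,32.3,1.9],"fingers":-1},{"rotation":[-0.6,0.6,75.9],"slide":[-9.2,32.3,1.9],"fingers":-1},{"rotation":[-0.6,0.6,75.9],"slide":[-9.2,32.3,1.9],"fingers":-1}]' | head -2; python3 -m creep '[{"rotation":[0,0,0],"slide":[0,0,0],"fingers":-1},{"rotation":[0,0,0],"slide":[0,0,0],"fingers":-1}]' | head -2; cat >> h.py <<'E'
def held():
    from bench import viewer,bot
    s=bot.sense(); q,dd=viewer.camera('side'); g=viewer.calibration('side'); Q=cloud(g,dd)
    V=(Q-s['position'])@s['ee_rot']; t=tofr('e',s['position'])
    c,x,y=ax('e'); 
    m=(dd>0)&(abs(V[...,0])<60)&(abs(V[...,1])<20)&(V[...,2]>5)&(V[...,2]<110)&(Q[...,2]>108)
    if m.sum()>5: print('held n',m.sum(),'bottom along tool z',np.percentile(V[m][:,2],[90,97,99.5]).round(1),'tool x',np.percentile(V[m][:,0],[1,99]).round(1))
    for a in range(5,100,10):
        n=m&(V[...,2]>=a)&(V[...,2]<a+10)
        if n.sum()>3: print(a,n.sum(),np.percentile(V[n][:,1],[5,50,95]).round(1),np.percentile(V[n][:,0],[2,98]).round(1))
E
python3 -c "
from h import *
go('e',(33,-114,257),(22,-114,203),(8.5,-114,138)); resid('e'); held()"
```

```text
time_s: 43.05
position: [602.1, 257.8, 250.4]
time_s: 43.3
position: [603.8, 255.8, 251.1]
t 43.3 e [  30.3 -112.4  251.1] F [ 0.6 -1.1 -1.6] w 0.088
(33, -114, 257) -> [0.29, 0.12, 0.59]
(22, -114, 203) -> [-0.39, -0.75, -4.81]
(8.5, -114, 138) -> [-1.22, -1.81, -11.31]
rotvec [ 0.64 -0.15  0.14]
held n 245 bottom along tool z [65.7 72.6 74.3] tool x [-44.7  50.9]
5 30 [-2.6  3.1  4.6] [-5.1 50.8]
15 28 [-2.6  3.   4.6] [-18.2  50.5]
25 31 [-1.7  3.8  4.6] [-35.3  50.7]
35 37 [-10.2   2.8   4.6] [-41.5  50.9]
45 59 [-12.4  -2.6   4.6] [-29.6  50.2]
55 30 [-2.7  3.9  4.7] [-45.3  50. ]
65 29 [-2.5  3.7  4.7] [-34.9  50.8]
```

```bash
python3 -m creep '[{"rotation":[0.3,-0.1,0],"slide":[-0.2,-0.4,-2.5],"fingers":-1},{"rotation":[0.3,-0.1,0],"slide":[-0.39,-0.75,-4.8],"fingers":-1},{"rotation":[0.3,-0.1,0],"slide":[-0.39,-0.75,-4.8],"fingers":-1},{"rotation":[0.3,-0.1,0],"slide":[-0.39,-0.75,-4.8],"fingers":-1}]' | head -2; python3 -c "
from h import *
go('e',(22,-114,203),(18.2,-114,185),(8.5,-114,138)); resid('e'); held()"
```

```text
time_s: 43.85
position: [600.0, 249.9, 204.3]
t 43.9 e [  23.2 -113.   204.3] F [ 0.7  0.1 -1.7] w 0.093
(22, -114, 203) -> [-0.0, -0.16, -0.13]
(18.2, -114, 185) -> [-0.23, -0.46, -1.93]
(8.5, -114, 138) -> [-0.83, -1.22, -6.63]
rotvec [ 0.23  0.02 -0.02]
held n 192 bottom along tool z [58.4 66.2 72.5] tool x [-40.6  51.1]
5 22 [-2.3  2.5  4.5] [-5.2 51.1]
15 32 [-2.6  2.6  4.6] [-11.8  50.8]
25 27 [-2.2  4.4  4.6] [-35.5  50.3]
35 35 [-10.9   2.3   4.7] [-26.1  50.3]
45 52 [-12.5  -1.9   4.6] [-39.6  50.2]
55 16 [-4.2  4.5  4.7] [-46.2  50.5]
65 8 [4.4 4.5 4.7] [-32.1  27.9]
```

```bash
python3 -m creep '[{"rotation":[0.1,0,0],"slide":[-0.12,-0.2,-1.2],"fingers":-1},{"rotation":[0.1,0,0],"slide":[-0.23,-0.4,-2.3],"fingers":-1},{"rotation":[0.1,0,0],"slide":[-0.32,-0.54,-3.2],"fingers":-1},{"rotation":[0.1,0,0],"slide":[-0.4,-0.67,-3.9],"fingers":-1},{"rotation":[0.1,0,0],"slide":[-0.4,-0.67,-3.9],"fingers":-1}]' | head -2; python3 -c "
from h import *
go('e',(12.3,-114,150),(9.7,-114,138)); resid('e')"
```

```text
time_s: 44.52
position: [595.1, 242.5, 163.6]
t 44.5 e [  14.3 -113.8  163.6] F [-0.1  1.  -1.7] w 0.089
(12.3, -114, 150) -> [-0.11, -0.18, -1.36]
(9.7, -114, 138) -> [-0.27, -0.38, -2.56]
rotvec [ 0.24 -0.12 -0.07]
```

```bash
python3 -m creep '[{"rotation":[0.1,0,0],"slide":[-0.04,-0.06,-0.7],"fingers":-1},{"rotation":[0.1,0,0],"slide":[-0.1,-0.15,-1.35],"fingers":-1},{"rotation":[0.1,0,0],"slide":[-0.18,-0.27,-2.0],"fingers":-1},{"rotation":[0.1,0,0],"slide":[-0.25,-0.36,-2.5],"fingers":-1},{"rotation":[0.1,0,0],"slide":[-0.25,-0.36,-2.5],"fingers":-1}]' | head -2; python3 -c "
from h import *
go('e',(9,-114,133)); resid('e')"
```

```text
time_s: 45.15
position: [592.6, 239.0, 138.8]
t 45.1 e [  10.1 -114.   138.8] F [ 0.6 -0.4 -1.1] w 0.087
(9, -114, 133) -> [-0.07, -0.09, -0.58]
rotvec [ 0.13 -0.1  -0.07]
```

In the trough and free. Last few mm onto the ledge.

```bash
python3 -m creep '[{"rotation":[0,0,0],"slide":[-0.03,-0.04,-0.2],"fingers":-1},{"rotation":[0,0,0],"slide":[-0.05,-0.07,-0.4],"fingers":-1},{"rotation":[0,0,0],"slide":[-0.05,-0.07,-0.45],"fingers":-1},{"rotation":[0,0,0],"slide":[-0.05,-0.07,-0.45],"fingers":-1}]' | head -2; python3 -c "
from h import *
st('e')"
```

```text
time_s: 45.65
position: [592.4, 238.6, 134.9]
t 45.6 e [   9.7 -114.1  134.9] F [ 1.1 -0.3 -1.4] w 0.086
```

```bash
python3 -m creep '[{"rotation":[0,0,0],"slide":[0.08,0.1,-0.1],"fingers":-1},{"rotation":[0,0,0],"slide":[0.1,0.12,-0.1],"fingers":-0.6},{"rotation":[0,0,0],"slide":[0.1,0.12,-0.1],"fingers":0},{"rotation":[0,0,0],"slide":[0.1,0.12,-0.1],"fingers":0},{"rotation":[0,0,0],"slide":[0.1,0.12,-0.1],"fingers":0},{"rotation":[0,0,0],"slide":[0.7,0.9,5],"fingers":0},{"rotation":[0,0,0],"slide":[1.5,1.9,11],"fingers":0},{"rotation":[0,0,0],"slide":[1.5,1.9,11],"fingers":0}]' | head -2;  python3 -m creep '[{"rotation":[0,0,0],"slide":[-1,-6,2],"fingers":0},{"rotation":[0,0,0],"slide":[-8,-35,2],"fingers":0},{"rotation":[0,0,0],"slide":[-8,-35,2],"fingers":0},{"rotation":[0,0,0],"slide":[-8,-35,2],"fingers":0},{"rotation":[0,0,0],"slide":[-8,-35,2],"fingers":0},{"rotation":[0,0,0],"slide":[-8,-35,2],"fingers":0},{"rotation":[0,0,0],"slide":[-8,-35,2],"fingers":0},{"rotation":[0,0,0],"slide":[-8,-35,2],"fingers":0}]' | head -2; python3 -c "
from h import *
seated(); lying(); standing()
from bench import viewer
a,_=viewer.camera('top'); a=a[100:300,85:385,::-1]
q,dd=viewer.camera('side'); g=viewer.calibration('side'); Q=cloud(g,dd); c,x,y=ax('e'); W=Q[...,:2]-c; X=W@x; Y=W@y
k=(abs(X)<60)&(abs(Y)<178)&(Q[...,2]>112)&(Q[...,2]<200)&(dd>0)
for a0 in range(-180,180,15):
    m=k&(Y>=a0)&(Y<a0+15)
    if m.sum()>3: print(a0,m.sum(),'z',np.percentile(Q[m][:,2],[5,50,98]).round(0),'x',np.percentile(X[m],[5,50,95]).round(0))
b=q[130:360,120:380,::-1]
cv2.imwrite('pics/z9.png',np.hstack([cv2.resize(a,(420,280)),cv2.resize(b,(317,280))]))"
```

```text
time_s: 46.65
position: [609.6, 260.7, 250.1]
time_s: 47.65
position: [527.2, -91.7, 264.5]
seated n 483 y [-164.4  -67.5] topx [10.5 14.  19.7] z [146.3 162.1]
seated n 498 y [-53.5  44.7] topx [11.4 15.  20. ] z [145.9 160.9]
seated n 523 y [ 57.4 155.5] topx [13.5 17.2 22.4] z [145.3 160.7]
-165 18 z [124. 157. 160.] x [13. 16. 20.]
-150 30 z [125. 150. 158.] x [-0. 14. 20.]
-135 31 z [123. 156. 159.] x [ 1. 15. 20.]
-120 23 z [125. 158. 159.] x [13. 17. 20.]
-105 25 z [118. 156. 159.] x [ 6. 16. 20.]
-90 47 z [127. 142. 159.] x [-1. 14. 20.]
-75 36 z [121. 153. 158.] x [12. 16. 20.]
-60 12 z [122. 157. 159.] x [13. 17. 21.]
-45 31 z [123. 157. 159.] x [13. 17. 20.]
-30 48 z [131. 141. 159.] x [ 0. 13. 20.]
-15 33 z [116. 157. 159.] x [12. 17. 21.]
0 30 z [122. 157. 160.] x [14. 17. 21.]
15 64 z [126. 141. 159.] x [ 1. 14. 21.]
30 35 z [122. 157. 160.] x [14. 18. 21.]
45 24 z [148. 153. 158.] x [13. 17. 21.]
60 36 z [118. 157. 159.] x [14. 20. 23.]
75 67 z [132. 142. 159.] x [ 2. 16. 23.]
90 39 z [118. 157. 159.] x [14. 20. 23.]
105 41 z [128. 157. 159.] x [16. 19. 23.]
120 56 z [133. 156. 158.] x [ 3. 18. 23.]
135 66 z [128. 155. 159.] x [ 3. 18. 23.]
150 116 z [114. 138. 158.] x [ 8. 16. 22.]
```

View pics/z9.png

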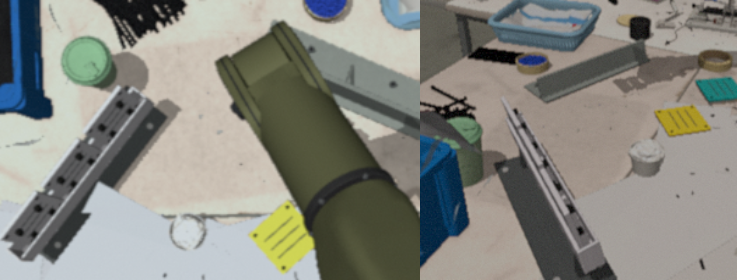

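All three stand in the trough, with the cups, the tape and the look-alikes undisturbed. One last check is each plate's lean and its distance from the back, from the top view's front faces.

```bash
python3 -c "
from h import *
from bench import viewer
f=viewer.calibration('top'); Ps=np.mean([cloud(f,viewer.camera('top')[1]) for _ in range(4)],0)
c,x,y=ax('e'); W=Ps[...,:2]-c; X=W@x; Y=W@y; Z=Ps[...,2]
for y0 in (-115,-4,106):
    m=(abs(Y-y0)<46)&(Z>104)&(Z<150)&(X>-10)&(X<30)
    for _ in range(4):
        A=np.c_[Z[m]-110,Y[m]-y0,np.ones(m.sum())]; s=np.linalg.lstsq(A,X[m],rcond=None)[0]
        m=m&(abs(X-(s[0]*(Z-110)+s[1]*(Y-y0)+s[2]))<2.5)
    print(y0,m.sum(),'lean deg',np.degrees(np.arctan(s[0])).round(1),'yaw',np.degrees(np.arctan(s[1])).round(2),'front face x at z110',s[2].round(1),'(expect 6.5-4.1=2.4)')
"
```

```text
-115 286 lean deg 11.8 yaw 0.32 front face x at z110 2.2 (expect 6.5-4.1=2.4)
-4 286 lean deg 12.0 yaw 0.37 front face x at z110 2.6 (expect 6.5-4.1=2.4)
106 337 lean deg 14.1 yaw 0.08 front face x at z110 3.1 (expect 6.5-4.1=2.4)
```

Plates 2 and 3 are flush. Plate 1 leans 14°, so its foot sits about 1.5 mm off the back. I'll regrip it, lift slightly, square it to the back and release.

```bash
python3 -c "
from h import *
go('e',(33,106,245)); resid('e')"
```

```text
t 48.1 e [-290.8 -266.4  264.8] F [ 0.1 -1.1 -0.4] w 0.501
(33, 106, 245) -> [-9.41, 48.44, -1.98]
rotvec [ 0.09 -0.05 -0.12]
```

```bash
python3 -m creep '[{"rotation":[0,0,0],"slide":[-9.4,48.4,-2],"fingers":0},{"rotation":[0,0,0],"slide":[-9.4,48.4,-2],"fingers":0},{"rotation":[0,0,0],"slide":[-9.4,48.4,-2],"fingers":0},{"rotation":[0,0,0],"slide":[-9.4,48.4,-2],"fingers":0},{"rotation":[0,0,0],"slide":[-9.4,48.4,-2],"fingers":0},{"rotation":[0,0,0],"slide":[-9.4,48.4,-2],"fingers":0},{"rotation":[0,0,0],"slide":[-9.4,48.4,-2],"fingers":0},{"rotation":[0,0,0],"slide":[-9.4,48.4,-2],"fingers":0}]' | head -2;  python3 -m creep '[{"rotation":[0,0,0],"slide":[0,0,0],"fingers":0},{"rotation":[0,0,0],"slide":[0,0,0],"fingers":0}]' | head -2; python3 -c "
from h import *
go('e',(33,106,236),(20,106,172),(12,106,133)); resid('e')"
```

```text
time_s: 49.1
position: [432.6, 394.0, 244.7]
time_s: 49.35
position: [433.7, 390.8, 244.5]
t 49.4 e [ 31.9 104.7 244.5] F [-1.1 -0.1 -0.8] w 0.5
(33, 106, 236) -> [-0.03, 0.16, -0.85]
(20, 106, 172) -> [-0.83, -0.86, -7.25]
(12, 106, 133) -> [-1.32, -1.49, -11.15]
rotvec [ 0.18 -0.03 -0.07]
```

```bash
python3 -m creep '[{"rotation":[0,0,0],"slide":[-0.4,-0.35,-4],"fingers":0},{"rotation":[0,0,0],"slide":[-0.83,-0.86,-7.2],"fingers":0},{"rotation":[0,0,0],"slide":[-1.1,-1.2,-9.5],"fingers":0},{"rotation":[0,0,0],"slide":[-1.32,-1.49,-11.1],"fingers":0},{"rotation":[0,0,0],"slide":[-1.32,-1.49,-11.1],"fingers":0}]' | head -2; python3 -c "
from h import *
st('e'); resid('e')"; python3 -m creep '[{"rotation":[0,0,0],"slide":[0,0,0],"fingers":-1},{"rotation":[0,0,0],"slide":[0,0,0],"fingers":-1},{"rotation":[0,0,0],"slide":[0,0,0],"fingers":-1},{"rotation":[0,0,0],"slide":[0,0,0],"fingers":-1},{"rotation":[0,0,0],"slide":[0,0,0],"fingers":-1},{"rotation":[0,0,0],"slide":[0.05,0.06,0.3],"fingers":-1},{"rotation":[0,0,0],"slide":[0.05,0.06,0.3],"fingers":-1}]' 20; python3 -c "
from h import *
st('e')"
```

```text
time_s: 49.98
position: [420.6, 374.9, 133.2]
t 50.0 e [ 11.3 105.3 133.2] F [0.  0.2 0.3] w 0.503
rotvec [ 0.22 -0.1   0.02]
time_s: 50.85
position: [420.5, 377.0, 136.7]
ee_rot: [[-0.789, 0.601, -0.129], [0.615, 0.771, -0.166], [-0.0, -0.21, -0.978]]
ft_force: [-0.9, -1.4, -1.0]
width: 0.09
grip_force: 19.9
t 50.9 e [ 12.9 106.6 136.7] F [-1.7 -0.2 -1. ] w 0.09
```

```bash
python3 -m creep '[{"rotation":[0,0,0],"slide":[0.03,0.04,-0.1],"fingers":-1},{"rotation":[0,0,0],"slide":[0.02,0.02,-0.2],"fingers":-1},{"rotation":[0,0,0],"slide":[0.02,0.02,-0.2],"fingers":-0.7},{"rotation":[0,0,0],"slide":[0.02,0.02,-0.2],"fingers":0},{"rotation":[0,0,0],"slide":[0.02,0.02,-0.2],"fingers":0},{"rotation":[0,0,0],"slide":[0.02,0.02,-0.2],"fingers":0},{"rotation":[0,0,0],"slide":[0.6,0.8,5],"fingers":0},{"rotation":[0,0,0],"slide":[1.5,1.9,11],"fingers":0}]' | head -2;  python3 -m creep '[{"rotation":[0,0,0],"slide":[0.5,-4,3],"fingers":0},{"rotation":[0,0,0],"slide":[9,-45,3],"fingers":0},{"rotation":[0,0,0],"slide":[9,-45,3],"fingers":0},{"rotation":[0,0,0],"slide":[9,-45,3],"fingers":0},{"rotation":[0,0,0],"slide":[9,-45,3],"fingers":0},{"rotation":[0,0,0],"slide":[9,-45,3],"fingers":0},{"rotation":[0,0,0],"slide":[9,-45,3],"fingers":0},{"rotation":[0,0,0],"slide":[9,-45,3],"fingers":0}]' | head -2; python3 -c "
from h import *
from bench import viewer
f=viewer.calibration('top'); seated(); Ps=np.mean([cloud(f,viewer.camera('top')[1]) for _ in range(4)],0)
c,x,y=ax('e'); W=Ps[...,:2]-c; X=W@x; Y=W@y; Z=Ps[...,2]
for y0 in (-115,-4,106):
    m=(abs(Y-y0)<46)&(Z>104)&(Z<150)&(X>-10)&(X<30)
    for _ in range(4):
        A=np.c_[Z[m]-110,Y[m]-y0,np.ones(m.sum())]; s=np.linalg.lstsq(A,X[m],rcond=None)[0]
        m=m&(abs(X-(s[0]*(Z-110)+s[1]*(Y-y0)+s[2]))<2.5)
    print(y0,m.sum(),'lean deg',np.degrees(np.arctan(s[0])).round(1),'yaw',np.degrees(np.arctan(s[1])).round(2),'x at z110',s[2].round(1))
"
```

```text
time_s: 51.85
position: [435.4, 395.7, 247.4]
time_s: 52.85
position: [525.8, -57.2, 276.9]
seated n 484 y [-164.4  -66.8] topx [11.  14.8 19.6] z [145.9 161.4]
seated n 501 y [-53.4  44.1] topx [10.8 15.1 20.1] z [145.4 161.2]
seated n 509 y [ 56.9 155. ] topx [12.4 15.8 21.1] z [144.8 161.2]
-115 281 lean deg 11.9 yaw 0.19 x at z110 2.1
-4 296 lean deg 12.0 yaw 0.25 x at z110 2.5
106 304 lean deg 12.6 yaw 0.27 x at z110 3.1
```

All three are flush at about 12° and seated on the ledge, and the robot is clear.

```bash
python3 -c "
from bench import hand_in; print(hand_in())"
```

```text
the job is handed in; nothing more can be done
None
```

All three aluminium plates stand side by side in the easel trough, on the ledge and leaning against the back, and the job is handed in with cups, tape and look-alikes undisturbed; one plate slipped in the grip and another needed reseating, and both were put right.

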